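# Strip the microscope's filter turret

### The arm

A 6-joint arm with a two-finger parallel gripper is mounted at the origin on the work surface. World frame = base frame: x ahead of the robot, y to its left, z up, the work surface at z = 0. Lengths are in m, angles in rad, forces in N, time in s.
With the tool pointing down it reaches from about 0.325 to 0.9 m from the base axis. Payload 6.1 kg.
Tool frame: the origin (TCP) lies at the very end of the fingers, on their centre line; the grasp point (between the pads) lies 19 mm behind it; z points along the fingers, y is the direction in which the jaws open and shut (so a half turn about z gives the same grasp; the last joint's range is limited). The gripper opens to 85 mm and grips with 20 to 120 N. Pads are 22 mm wide; open, the fingers measure 114 mm over their backs; the gripper's body (76 mm by 85 mm) begins 54 mm behind the grasp point. The pads swing forward as they close: fully open they stand 13 mm farther back than shut.
Start: joints at [-1.442, 0.22, 1.526, -0, 1.395, -0.126], TCP at [0.158, -0.605, 0.196] pointing down, gripper open.
Joint ranges: [-2.98, 2.98], [-0.91, 2.08], [0.09, 2.57], [-1.24, 4.39], [0.2, 2.65], [-2.68, 2.68]. Speed limits (rad/s): [2.57, 2.57, 3.01, 3.14, 3.14, 3.14].

### API

Orientations are given as a unit quaternion [x, y, z, w].
In Python, from cell import robot, cams gives the robot as it stands.
- The arm moves only by the tool jog_arm, never from a script. Its argument "increments" is a list of rows, each an object with "linear": the shift along the tool's x, y, z in m, a list of three; "angular": the turn, a rotation vector about the tool's x, y, z in degrees, a list of three. In form: [{"linear": [x, y, z], "angular": [rx, ry, rz]}, ...]. A call has 1 to 12 rows; each row is the pose to reach, as a shift and turn from the pose commanded when the call began, along the tool's axes at that moment; what a row does not reach only later rows make up. A row lasts 1/8 s, in which the tool goes at most 62.5 mm and 10.7 degrees, less where a joint would pass 70% of its speed; a pose out of reach is approached as far as the arm can. A call with a gripper value outside its range is refused whole. "gripper" is the opening in per cent of the stroke, from 0 (shut) to 100 (fully open), set as the call begins (left out, the last holds). The fingers move at their own pace and stop on an object; the grip force is fixed at half the most. Time passes only in rows, so rows that repeat a pose let the fingers close. It gives the time, the measured TCP pose, the force and the opening at its end, in the units of the state.
- robot.observe(): the state, without advancing time (a new reading comes with each control period).
- cams.snapshot(name): name is "side" or "top"; returns a dict with "pixels" (384x512x3 uint8, red, green, blue), "range_z" (384x512 float32, m along the optical axis (not along the pixel's ray), 0 where there is no reading), "mtx" (3x3 intrinsics, pixels), "D" ([k1, k2, p1, p2, k3] as OpenCV has them; the pictures are not rectified), "position" and "attitude" of the camera in the world. Camera axes: x right, y up, looking along -z (the intrinsics and any distortion apply to the point x, -y, -z); pixel columns grow to the right and rows downward; lengths in m; the calibration is good to about 2 mm. A picture is of the moment at which its call begins.
- robot.job_done(): hands the job in, once; it reports no verdict.
The state is a dict: "t": time; "joint_positions": joint angles; "qvel": joint speeds; "joint_efforts": joint torques, N m; "position": TCP position; "ee_rot": TCP orientation; "force": force on the tool from outside, world axes, zero at the start; "ft_torque": the same for the moment, N m; "finger_gap": finger opening in m.
Only numpy, scipy, OpenCV 4.12 (cv2) and the standard library are available. Lean on these libraries where they do the work, as an engineer would, in place of code of your own. Each camera call takes 0.05 s, during which the arm holds its last target. There are 200 camera calls.

### The job

Take every filter cartridge out of the microscope's filter turret: turn the turret by its knob to bring each one in turn to the gap in the retaining ring, squeeze its snap tab in and lift it out, and stand it upright in a cell of its own in the white tray. When all are out, turn the brass blank station back into the gap, clicked in, and leave the objective, the oil bottle and the screwdriver alone.

Things in the scene. Friction and masses are not known exactly. Their poses are not given: they have to be found in the camera images.
- housing: White round turret housing, 228 mm across, fixed to the table; origin on the turret's axis at table height. Inside turns an aluminium plate, top 26 mm above the table. A white ring (underside 11 mm above the plate, 4 mm thick) covers the outermost 22 mm of the inside and holds down the foot of every cartridge except at one gap 50 mm wide, on the housing's -x side.
- knob_grip (a point): Black bar knob on the turret's axis: bar 44 x 14 mm (long along this frame's x), standing 20 to 62 mm above the turret plate. This point is on the axis, 46 mm above the plate: pinch the bar here across its 14 mm. The frame turns with the turret; -x points at the blank station.
- gap_mark (a point): Fixed point at the level of the turret plate's top, 66 mm from the axis, under the middle of the gap: a cartridge can be lifted out only when its station is centred here (within about 0.15 rad of turning).
- blank_mark (a point): Centre of the blank station (brass disc 42 mm across), level with the plate's top; turns with the turret. It is in the gap at the start. Stations are 72 degrees apart, 66 mm from the axis: this one and four pockets for cartridges, some empty.
- turret (a joint): Angle of the turret, rad, counter-clockwise from above, 0 with the blank station in the gap; turns without end either way. A sprung detent holds it at every 72 degrees (1.257 rad): it pulls in from about 0.1 rad either side and resists with about 0.25 N m; from 0.15 to 0.35 rad off it is pushed away; in between it stays where it is left.
- tray: Loose white plastic tray, 162 (x) x 146 (y) x 32 mm high, 0.9 kg, open on top; walls and floor 4 mm. A cross of dividers makes 2 x 2 cells, each 75 (x) x 67 (y) mm inside, centres at x +-39.5, y +-35.5 mm, one cartridge each. Origin at the centre of its underside.
- cart1_grip (a point): Filter cartridge 1 (absent in some starts), 0.16 kg, starts latched in the turret. This point is the middle of the grip with the tab squeezed in, 56 mm above the underside and above cart1, same axes (z up; x away from the turret's axis while in it). Handle block: aluminium, 24 mm along x, y -12 to 4 mm, 18 mm below to 18 mm above this point and on down to the body.
- cart1: Cartridge 1; origin at its underside. Body 40 x 25 mm (y -17 to 8), 32 high; foot at +x to x = 32, 8 high. On +y a grey upright snap tab 18 mm wide, to 74 high, outer face y = 20. Sprung, it slides 8 mm to -y (4 to 8 N). Out, its low hook (to y = 26) is caught under the turret's steel catch; pinching tab and handle across y from 32 to 24 mm frees it.
- cart2_grip (a point): Filter cartridge 2 (absent in some starts), 0.16 kg, starts latched in the turret. This point is the middle of the grip with the tab squeezed in, 56 mm above the underside and above cart2, same axes (z up; x away from the turret's axis while in it). Handle block: aluminium, 24 mm along x, y -12 to 4 mm, 18 mm below to 18 mm above this point and on down to the body.
- cart2: Cartridge 2; origin at its underside. Body 40 x 25 mm (y -17 to 8), 32 high; foot at +x to x = 32, 8 high. On +y a grey upright snap tab 18 mm wide, to 74 high, outer face y = 20. Sprung, it slides 8 mm to -y (4 to 8 N). Out, its low hook (to y = 26) is caught under the turret's steel catch; pinching tab and handle across y from 32 to 24 mm frees it.
- cart3_grip (a point): Filter cartridge 3 (absent in some starts), 0.16 kg, starts latched in the turret. This point is the middle of the grip with the tab squeezed in, 56 mm above the underside and above cart3, same axes (z up; x away from the turret's axis while in it). Handle block: aluminium, 24 mm along x, y -12 to 4 mm, 18 mm below to 18 mm above this point and on down to the body.
- cart3: Cartridge 3; origin at its underside. Body 40 x 25 mm (y -17 to 8), 32 high; foot at +x to x = 32, 8 high. On +y a grey upright snap tab 18 mm wide, to 74 high, outer face y = 20. Sprung, it slides 8 mm to -y (4 to 8 N). Out, its low hook (to y = 26) is caught under the turret's steel catch; pinching tab and handle across y from 32 to 24 mm frees it.
- cart4_grip (a point): Filter cartridge 4 (absent in some starts), 0.16 kg, starts latched in the turret. This point is the middle of the grip with the tab squeezed in, 56 mm above the underside and above cart4, same axes (z up; x away from the turret's axis while in it). Handle block: aluminium, 24 mm along x, y -12 to 4 mm, 18 mm below to 18 mm above this point and on down to the body.
- cart4: Cartridge 4; origin at its underside. Body 40 x 25 mm (y -17 to 8), 32 high; foot at +x to x = 32, 8 high. On +y a grey upright snap tab 18 mm wide, to 74 high, outer face y = 20. Sprung, it slides 8 mm to -y (4 to 8 N). Out, its low hook (to y = 26) is caught under the turret's steel catch; pinching tab and handle across y from 32 to 24 mm frees it.
- objective_mid (a point): Bystander: brass microscope objective standing on the table, 34 mm across, 50 mm tall; point half-way up.
- oil_bottle_mid (a point): Bystander: small amber bottle of immersion oil, 32 mm across, 65 mm tall; point half-way up.
- driver_grip (a point): Bystander: screwdriver lying on the table, 150 mm long; point on its handle.
There are look-alikes about, which are no part of the job. What is shaped like the cart2 but pink or turquoise is not meant. Of the things that look like the tray, the smaller one is meant.

How it is judged:
By the outcome, as a careful person would: the job done as asked, in the order asked, and still so for the second after the job is handed in, with the robot touching nothing.
Of cart1, cart2, cart3, cart4 only 3 to 4 are there at a start; the rules pass over those that are not, and their reading is None.
At some moment in a run one of tray may be knocked a few centimetres aside while the robot is not near it.
It also fails if it takes over 210 s, if anything falls off the work surface, if the arm or the gripper's body presses on something with over 40 N, if the wrist force passes 120 N, or if a joint passes its speed limit or range.

## Working session

There is one attempt and no reset: what is moved stays moved. The work goes in short steps, Python scripts to look and compute and a tool call to move; the robot and the scene stay as the last step left them, time stands still between calls to the robot, and variables do not carry over. Pictures are saved under pics/ and viewed, about 12 in all and at most 16, crops included, and the job is handed in when it is done.

Besides the shell and the picture viewer there is one more tool, called after "Call:" as name(argument=value, ...) on one line, values as JSON. jog_arm: Moves the arm, as the interface text tells. Its arguments: {"type":"object","properties":{"increments":{"type":"array"},"gripper":{"type":"number"}},"required":["increments"]}

```bash
ls; mkdir -p pics
cat > h.py <<'E'
import numpy as np, cv2
from cell import robot, cams
from scipy.spatial.transform import Rotation as R
def snap(n):
    s=cams.snapshot(n); s['K']=np.array(s['mtx'],float); s['Dv']=np.array(s['D'],float)
    a=np.array(s['attitude'],float); s['R']=a if a.shape==(3,3) else R.from_quat(a).as_matrix(); s['p']=np.array(s['position'],float); return s
def ray(s,uv):
    q=cv2.undistortPoints(np.array(uv,float).reshape(-1,1,2),s['K'],s['Dv']).reshape(-1,2)
    return np.c_[q[:,0],-q[:,1],-np.ones(len(q))]@s['R'].T
def onz(s,uv,z):
    d=ray(s,uv); return s['p']+d*((z-s['p'][2])/d[:,2])[:,None]
def cloud(s):
    h,w=s['range_z'].shape; v,u=np.mgrid[:h,:w]
    d=ray(s,np.c_[u.ravel(),v.ravel()]); P=s['p']+d*s['range_z'].reshape(-1,1)
    P[s['range_z'].ravel()==0]=np.nan; return P.reshape(h,w,3)
def proj(s,P):
    c=(np.atleast_2d(P)-s['p'])@s['R']; c=c*[1,-1,-1]
    return cv2.projectPoints(c,np.zeros(3),np.zeros(3),s['K'],s['Dv'])[0].reshape(-1,2)
def save(s,f,crop=None,k=1):
    im=s['pixels'][:,:,::-1]
    if crop: u0,v0,u1,v1=crop; im=im[v0:v1,u0:u1]
    cv2.imwrite('pics/'+f,cv2.resize(im,None,fx=k,fy=k,interpolation=cv2.INTER_CUBIC))
E
python3 - <<'E'
from h import *
print(robot.observe())
for n in('top','side'):
    s=snap(n); save(s,n+'0.png',k=1.5); print(n,s['p'],s['R'].round(3).tolist(),s['K'].tolist(),s['Dv'])
    np.savez(n+'0.npz',P=cloud(s),im=s['pixels'])
E
```

```text
pics
{'t': 0.0, 'joint_positions': array([-1.44212776e+00,  2.21226563e-01,  1.52763233e+00,  1.18895891e-05,
        1.39471038e+00, -1.26121478e-01]), 'qvel': array([ 8.84364840e-05, -7.46715845e-04, -9.95864942e-05, -1.17755439e-03,
        9.39632854e-04,  9.50053055e-04]), 'joint_efforts': array([ 1.38395622e-03, -4.96897316e+01, -3.89393485e+01, -1.58494067e-04,
        1.12491078e-02,  1.06187144e-05]), 'position': array([ 0.15742521, -0.60414028,  0.19538782]), 'ee_rot': array([ 9.91895872e-01,  1.27049608e-01,  4.59317594e-06, -9.88317520e-04]), 'force': array([-0.1565438 ,  0.14729397,  0.30767579]), 'ft_torque': array([ 0.01541644,  0.03792278, -0.02802757]), 'finger_gap': 0.08558145184451976}
top [ 0.41961607 -0.00805148  1.16415046] [[0.019, 0.989, -0.147], [-1.0, 0.019, -0.003], [-0.001, 0.147, 0.989]] [[399.04187799067387, 0.0, 249.01234762068208], [0.0, 399.04187799067387, 188.4620432941778], [0.0, 0.0, 1.0]] [-0.01567849  0.          0.          0.          0.        ]
side [ 0.44202684 -0.80407618  0.97390207] [[0.982, 0.14, -0.125], [-0.188, 0.719, -0.669], [-0.004, 0.681, 0.733]] [[413.2434700746281, 0.0, 252.44928198713757], [0.0, 413.2434700746281, 196.39713904443636], [0.0, 0.0, 1.0]] [-0.00336719  0.          0.          0.          0.        ]
```

View pics/top0.png

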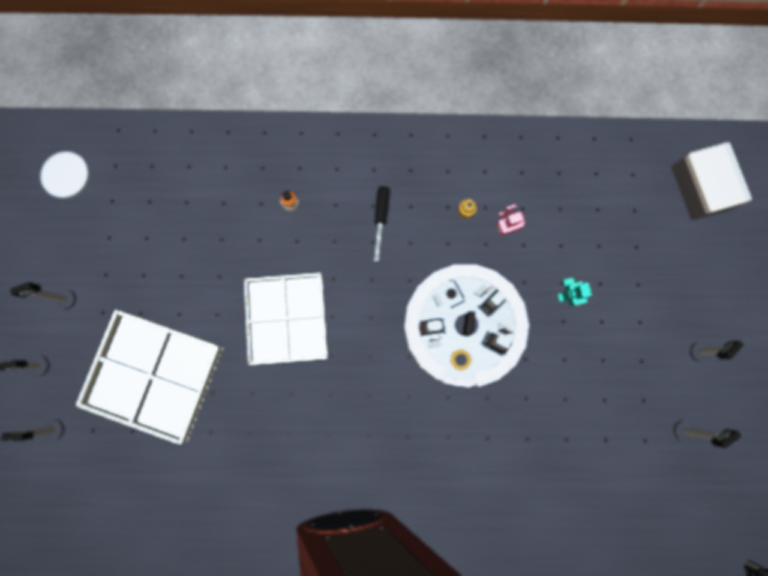

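View pics/side0.png

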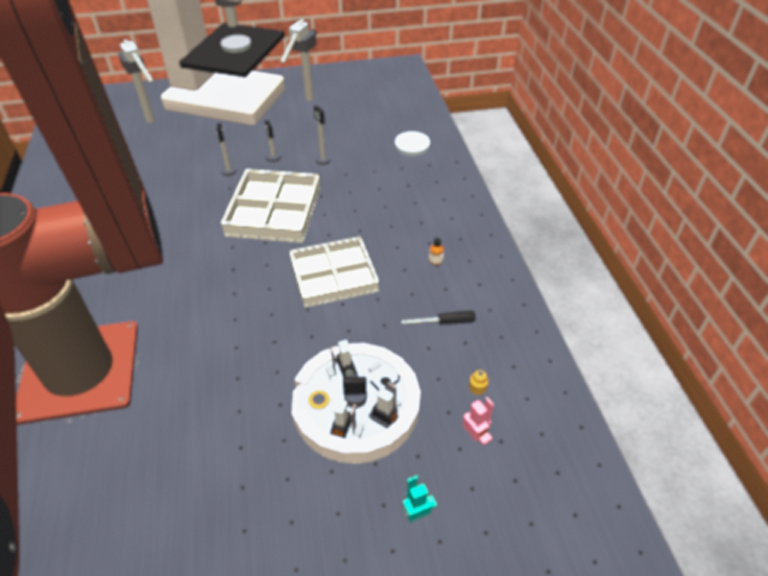

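Top view (1.5x): the housing is at (467,325) with the blank at (460,360). Dark cartridges sit at (432,328), (492,302) and (498,342), and the pocket at (452,295) is empty. Tray candidates are (285,318), which is smaller, and (150,378), which is larger. The pink (511,219) and turquoise (575,292) pieces are decoys. Next I'll measure these and check with a close crop.

Run:
```python
from h import *
for n in('top','side'):
    s=snap(n); P=cloud(s); im=s['pixels'].astype(int); hsv=cv2.cvtColor(s['pixels'],cv2.COLOR_RGB2HSV)
    white=((hsv[...,1]<50)&(hsv[...,2]>150)&(P[...,0]<0.95)&(P[...,2]<0.1)).astype(np.uint8)
    for c in cv2.findContours(white,cv2.RETR_EXTERNAL,cv2.CHAIN_APPROX_NONE)[0]:
        if cv2.contourArea(c)<800: continue
        m=np.zeros(white.shape,np.uint8); cv2.drawContours(m,[c],-1,1,-1)
        z=P[...,2][(m>0)]; zt=np.nanpercentile(z,90)
        # rim: points at top height
        uv=c.reshape(-1,2)
        if n=='top':
            for zz in (0.032,0.041):
                W=onz(s,uv,zz)[:,:2].astype(np.float32); print(n,zz,uv.mean(0),'ztop',round(zt,4),'rect',cv2.minAreaRect(W*1000),'circ',cv2.minEnclosingCircle(W*1000))
        else: print(n,uv.mean(0),zt)
    br=((hsv[...,0]>12)&(hsv[...,0]<28)&(hsv[...,1]>110)&(hsv[...,2]>110)).astype(np.uint8)
    for c in cv2.findContours(br,cv2.RETR_EXTERNAL,cv2.CHAIN_APPROX_NONE)[0]:
        if cv2.contourArea(c)>30:
            uv=c.reshape(-1,2); W=onz(s,uv,0.026)[:,:2].astype(np.float32)*1000; print(n,'brass',uv.mean(0),cv2.minEnclosingCircle(W))
    if n=='top': save(s,'top1.png',(260,165,365,265),7)
    else: save(s,'side1.png',(185,220,290,310),7)
```

```text
top 0.032 [ 98.19548872 250.70300752] ztop 0.0395 rect ((404.2649230957031, 417.67572021484375), (215.72244262695312, 194.54969787597656), 71.8690185546875) circ ((405.4615783691406, 417.06427001953125), 140.84625244140625)
top 0.041 [ 98.19548872 250.70300752] ztop 0.0395 rect ((404.38702392578125, 414.29144287109375), (214.00747680664062, 193.00314331054688), 71.8689956665039) circ ((405.5741271972656, 413.684814453125), 139.7266082763672)
top 0.032 [189.74883721 212.45116279] ztop 0.0301 rect ((517.76123046875, 163.44712829589844), (166.90208435058594, 152.3503875732422), 5.718590259552002) circ ((516.9037475585938, 162.8321075439453), 108.97242736816406)
top 0.041 [189.74883721 212.45116279] ztop 0.0301 rect ((516.9810791015625, 162.0837860107422), (165.57522583007812, 151.1392364501953), 5.718590259552002) circ ((516.1304321289062, 161.4736785888672), 108.10619354248047)
top 0.032 [310.61111111 216.56837607] ztop 0.0558 rect ((511.240234375, -180.49447631835938), (233.03099060058594, 236.2953643798828), 1.1063921451568604) circ ((512.114501953125, -180.75950622558594), 119.04979
[... 685 characters left out ...]
brass [306.80645161 239.35483871] ((446.1982421875, -170.58975219726562), 16.631895065307617)
top brass [311.25806452 138.38709677] ((740.5886840820312, -184.5335693359375), 17.8480281829834)
side [236.40248963 266.56016598] 0.06940627319336196
side [221.95238095 180.61904762] 0.029123167040657275
side [180.7382199  136.69109948] 0.037449666600997536
side [146.3025641   62.18461538] 0.053757448974668276
side brass [212.03125 266.03125] ((448.1183776855469, -170.0640106201172), 17.511762619018555)
side brass [318.68292683 254.63414634] ((744.2640380859375, -190.64385986328125), 25.17803955078125)
side brass [414.28389831 186.69632768] ((1049.762939453125, 159.938232421875), 648.8756713867188)
```

View pics/top1.png

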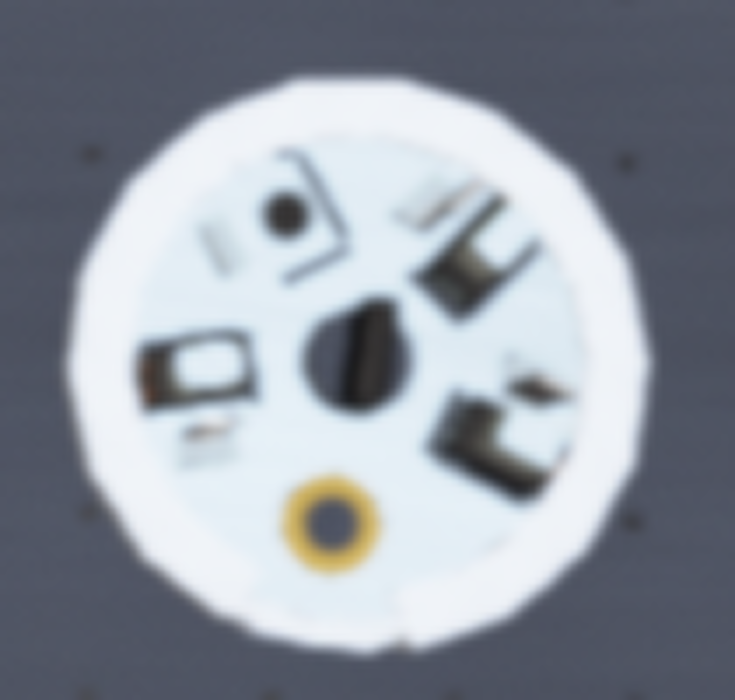

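View pics/side1.png

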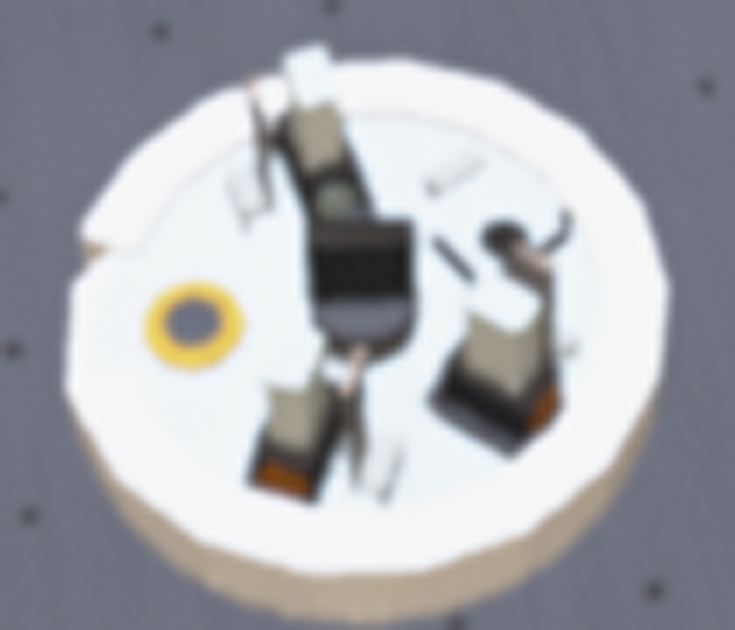

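The crop confirms three cartridges (crop pixels (200,365), (470,260), (500,440)), an empty pocket with a hole at (285,215), the blank at (330,520), and the gap at (325,620). The 162 x 146 tray is the one at (285,318). One refinement of the axis, knob and tray poses, then I move.

```bash
cat >> h.py <<'E'
def rng(s): return s['range_z']
def ringfit(s,P):
    m=(abs(P[...,2]-.041)<.006)&(np.hypot(P[...,0]-.511,P[...,1]+.179)<.125)&(np.hypot(P[...,0]-.511,P[...,1]+.179)>.08)&(s['pixels'].min(2)>150)
    v=np.argwhere(m)
    return P[m], v[:,::-1]
def tray(s):
    P=cloud(s); hsv=cv2.cvtColor(s['pixels'],cv2.COLOR_RGB2HSV)
    w=((hsv[...,1]<60)&(hsv[...,2]>140)&(P[...,0]<.75)&(P[...,0]>.3)&(P[...,1]>.02)&(P[...,1]<.9)&(P[...,2]<.06)).astype(np.uint8)
    out=[]
    for c in cv2.findContours(w,cv2.RETR_EXTERNAL,cv2.CHAIN_APPROX_NONE)[0]:
        if cv2.contourArea(c)<500: continue
        W=onz(s,c.reshape(-1,2),.032)[:,:2].astype(np.float32)*1000
        r=cv2.minAreaRect(W); (w_,h_),a=r[1],r[2]
        if w_<h_: a-=90; w_,h_=h_,w_
        out.append((r[0],(w_,h_),a))
    return min(out,key=lambda r:r[1][0])
E
python3 - <<'E'
from h import *
from scipy.optimize import least_squares
for n in('top','side'):
    s=snap(n); P=cloud(s)
    p,uv=ringfit(s,P); print(n,'ring z',np.median(p[:,2]))
    X=onz(s,uv,.041)
    h=cv2.convexHull((X[:,:2]*1000).astype(np.float32)).reshape(-1,2)
    f=least_squares(lambda q:np.hypot(h[:,0]-q[0],h[:,1]-q[1])-q[2],[511,-179,114],loss='soft_l1'); print('circle',f.x.round(1),len(h))
    # knob / handles: points above z
    c=f.x[:2]/1000; d=np.hypot(P[...,0]-c[0],P[...,1]-c[1])
    for lo,hi,rm,rM in((.078,.1,0,.035),(.088,.115,.035,.1)):
        m=((P[...,2]>lo)&(P[...,2]<hi)&(d<rM)&(d>rm)).astype(np.uint8)
        k,l,st,ce=cv2.connectedComponentsWithStats(m)
        for i in range(1,k):
            if st[i,4]>6:
                q=P[l==i]*1000; med=np.median(q,0); v=np.cov(q[:,:2].T); w,V=np.linalg.eigh(v); print(' blob',ce[i].round(),st[i,4],med.round(1),'zmax',q[:,2].max().round(1),'ang',np.degrees(np.arctan2(V[1,1],V[0,1])).round(1),'pol',np.degrees(np.arctan2(med[1]-f.x[1],med[0]-f.x[0])).round(1))
    print(tray(s))
E
```

```text
top ring z 0.04151944980914357
circle [ 511.4 -180.   113.5] 48
 blob [313. 215.] 91 [ 510.9 -178.    88.2] zmax 93.0 ang 171.4 pol 104.6
 blob [325. 192.] 10 [ 571.4 -210.    96.4] zmax 105.1 ang 135.2 pol -26.5
 blob [331. 199.] 60 [ 553.8 -225.5  100. ] zmax 103.4 ang 134.6 pol -47.0
 blob [289. 217.] 54 [ 503.2 -113.1  100.6] zmax 105.9 ang 108.5 pol 97.0
 blob [338. 220.] 15 [ 498.2 -244.1   99.7] zmax 104.6 ang 66.0 pol -101.7
 blob [335. 227.] 60 [ 478.7 -234.5   99.9] zmax 105.5 ang 62.3 pol -121.0
 blob [290. 225.] 9 [ 481.8 -115.3   99.1] zmax 103.4 ang 101.8 pol 114.6
((517.7548217773438, 163.38648986816406), (167.11033630371094, 152.91107177734375), 5.856439113616943)
side ring z 0.040798746339953396
circle [ 513.1 -183.1  115.7] 44
 blob [236. 254.] 102 [ 512.7 -184.3   86.9] zmax 91.4 ang 169.5 pol -105.2
 blob [229. 232.] 60 [ 506.5 -120.6   98.8] zmax 104.5 ang 99.2 pol 96.0
 blob [221. 234.] 13 [ 483.7 -121.5   97. ] zmax 101.4 ang 98.2 pol 115.5
 blob [261. 258.] 25 [ 573.3 -216.5   95.1] zmax 105.1 ang 135.7 pol -29.0
 blob [256. 264.] 79 [ 557.7 -233.    98.9] zmax 103.5 ang 136.2 pol -48.2
 blob [226. 272.] 75 [ 480.4 -242.1   98.7] zmax 103.5 ang 65.9 pol -119.0
 blob [235. 274.] 16 [ 500.3 -251.6   98.4] zmax 100.5 ang 63.8 pol -100.6
((521.4644775390625, 150.22503662109375), (185.3820343017578, 171.85044860839844), -84.3128170967102)
```

```bash
cat >> h.py <<'E'
def go(*wps):
    """print increments (mm, deg) from the present pose to waypoints (x,y,z mm, psi deg) of tool x heading"""
    o=robot.observe(); Rm=R.from_quat(o['ee_rot']).as_matrix(); p=o['position']*1000
    psi=np.degrees(np.arctan2(Rm[1,0],Rm[0,0]))
    print('t',round(o['t'],2),'pos',p.round(1),'psi',psi.round(2),'gap',round(o['finger_gap']*1000,1),'F',o['force'].round(1),'q6',np.degrees(o['joint_positions'][5]).round(0))
    for w in wps:
        d=Rm.T@(np.array(w[:3])-p); print('  ->',w,'lin',(d/1000).round(4).tolist(),'rz',round(psi-w[3],1))
E
python3 - <<'E'
from h import *
go((512,-181,150,-8.3))
E
```

```text
t 0.3 pos [ 157.5 -604.6  196.1] psi 14.6 gap 85.5 F [ 0.3 -0.3  0.4] q6 -7.0
  -> (512, -181, 150, -8.3) lin [0.4498, -0.3205, 0.0464] rz 22.9
```

Call:
jog_arm(increments=[{"linear": [0.45,-0.32,0.046],"angular": [0,0,22.9]},{"linear": [0.45,-0.32,0.046],"angular": [0,0,22.9]},{"linear": [0.45,-0.32,0.046],"angular": [0,0,22.9]},{"linear": [0.45,-0.32,0.046],"angular": [0,0,22.9]},{"linear": [0.45,-0.32,0.046],"angular": [0,0,22.9]},{"linear": [0.45,-0.32,0.046],"angular": [0,0,22.9]},{"linear": [0.45,-0.32,0.046],"angular": [0,0,22.9]},{"linear": [0.45,-0.32,0.046],"angular": [0,0,22.9]},{"linear": [0.45,-0.32,0.046],"angular": [0,0,22.9]},{"linear": [0.45,-0.32,0.046],"angular": [0,0,22.9]},{"linear": [0.45,-0.32,0.046],"angular": [0,0,22.9]},{"linear": [0.45,-0.32,0.046],"angular": [0,0,22.9]}], gripper=38)

```text
t: 1.8
position: [0.5117, -0.1829, 0.1506]
ee_rot: [0.997, -0.073, -0.0, 0.0]
force: [0.2, 0.5, -0.1]
finger_gap: 0.0324
```

Run:
```python
from h import *
go((512,-181,54,-8.3))
s=snap('side'); save(s,'side2.png',(165,170,310,310),5)
s2=snap('top'); print(proj(s,[[.512,-.181,.088],robot.observe()['position']]))
```

```text
t 1.8 pos [ 511.7 -182.9  150.6] psi -8.39 gap 32.4 F [ 0.2  0.5 -0.1] q6 70.0
  -> (512, -181, 54, -8.3) lin [-0.0, -0.0019, 0.0966] rz -0.1
[[235.27205771 252.23267387]
 [234.44876601 238.22015381]]
```

View pics/side2.png

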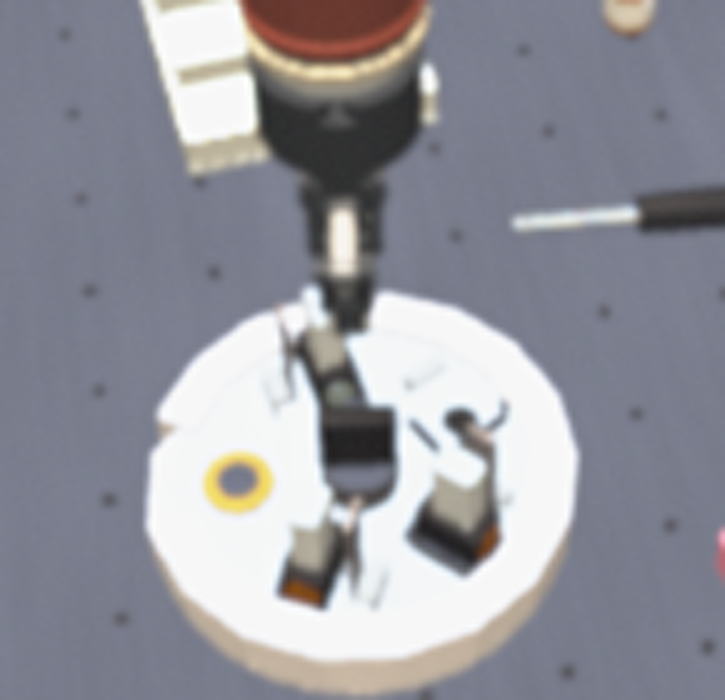

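The picture shows the gripper above the turret, with fingertips at about (345,325), in line with the knob at (360,415). Nothing has been disturbed, so I descend and pinch.

Call:
jog_arm(increments=[{"linear": [0,-0.002,0.03],"angular": [0,0,0]},{"linear": [0,-0.002,0.06],"angular": [0,0,0]},{"linear": [0,-0.002,0.085],"angular": [0,0,0]},{"linear": [0,-0.002,0.096],"angular": [0,0,0]},{"linear": [0,-0.002,0.096],"angular": [0,0,0]},{"linear": [0,-0.002,0.096],"angular": [0,0,0]}])

```text
t: 2.65
position: [0.5134, -0.1804, 0.0558]
ee_rot: [0.997, -0.073, 0.001, 0.0]
force: [0.9, 0.7, -0.6]
finger_gap: 0.0326
```

Call:
jog_arm(increments=[{"linear": [0,0,0],"angular": [0,0,0]},{"linear": [0,0,0],"angular": [0,0,0]},{"linear": [0,0,0],"angular": [0,0,0]},{"linear": [0,0,0],"angular": [0,0,0]},{"linear": [0,0,0],"angular": [0,0,0]},{"linear": [0,0,0],"angular": [0,0,0]}], gripper=0)

```text
t: 3.4
position: [0.5126, -0.1797, 0.0545]
ee_rot: [0.997, -0.072, -0.0, -0.0]
force: [0.4, 1.1, -0.9]
finger_gap: 0.0002
```

Run:
```python
from h import *
o=robot.observe(); go((512,-181,54,-8.3)); print(o['force'],o['ft_torque'])
```

```text
t 3.4 pos [ 512.6 -179.7   54.5] psi -8.3 gap 0.2 F [ 0.4  1.1 -0.9] q6 71.0
  -> (512, -181, 54, -8.3) lin [-0.0004, 0.0013, 0.0005] rz 0.0
[ 0.35292874  1.13299088 -0.86278105] [-0.01407598 -0.0198558  -0.03422113]
```

The gap reads 0.2 mm, so the fingers shut on nothing. I'll look before doing anything else.

Run:
```python
from h import *
s=snap('side'); s2=snap('top'); 
print(proj(s,[[.512,-.181,.088],[.5126,-.1797,.0545]]),proj(s2,[[.512,-.181,.088],[.5126,-.1797,.0545]]))
a=s['pixels'][200:310,180:300]; b=s2['pixels'][150:260,255:375]
im=np.hstack([cv2.resize(x,(400,366),interpolation=2) for x in (a,b)]); cv2.imwrite('pics/both3.png',im[:,:,::-1])
```

```text
[[235.27205771 252.23267387]
 [235.85022451 259.12059921]] [[313.92354211 214.4998188 ]
 [311.52787751 215.27053982]]
```

View pics/both3.png

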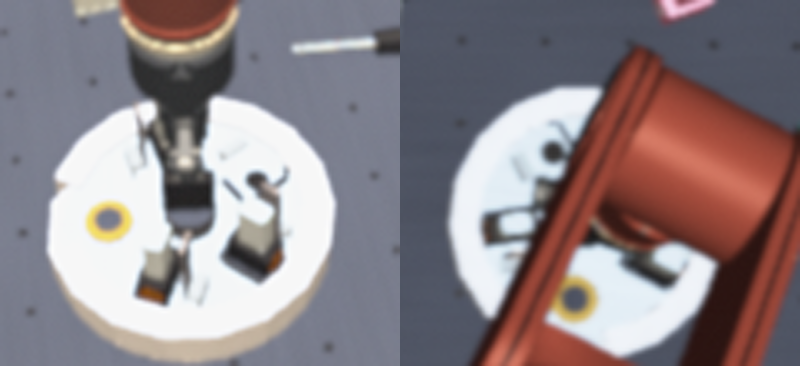

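Run:
```python
from h import *
P0=np.load('side0.npz')['P']*1000
s=snap('side'); P=cloud(s)*1000; save(s,'side4.png',(205,215,265,285),9)
for v in range(236,276,3): print(v,P0[v,236].round(0),P[v,236].round(0),P[v,232].round(0),P[v,240].round(0))
```

```text
236 [527. -92.  40.] [ 512. -219.  205.] [ 503. -217.  205.] [ 525. -189.  164.]
239 [527. -90.  23.] [ 511. -219.  195.] [ 502. -220.  198.] [ 524. -196.  161.]
242 [ 524. -104.   28.] [ 510. -226.  192.] [ 504. -195.  152.] [ 523. -198.  152.]
245 [ 521. -132.   52.] [ 509. -231.  187.] [ 501. -220.  175.] [ 519. -226.  178.]
248 [ 520. -133.   39.] [ 508. -237.  184.] [ 499. -236.  186.] [ 517. -238.  183.]
251 [ 515. -177.   87.] [ 507. -241.  177.] [ 498. -240.  179.] [ 516. -242.  176.]
254 [ 513. -186.   86.] [ 513. -185.   85.] [ 503. -187.   90.] [ 523. -188.   87.]
257 [ 512. -189.   78.] [ 512. -189.   78.] [ 502. -187.   77.] [ 523. -189.   75.]
260 [ 512. -189.   64.] [ 512. -189.   64.] [ 501. -187.   64.] [ 522. -189.   61.]
263 [ 512. -186.   46.] [ 512. -187.   47.] [ 501. -184.   46.] [ 522. -188.   46.]
266 [ 510. -198.   50.] [ 510. -197.   48.] [ 500. -195.   48.] [ 520. -200.   50.]
269 [ 509. -202.   41.] [ 509. -203.   42.] [ 499. -196.   36.] [ 520. -200.   36.]
272 [ 504. -245.   94.] [ 504. -245.   95.] [ 498. -200.   28.] [ 519. -204.   28.]
275 [ 503. -247.   85.] [ 503. -250.   89.] [ 495. -229.   59.] [ 518. -212.   25.]
```

View pics/side4.png

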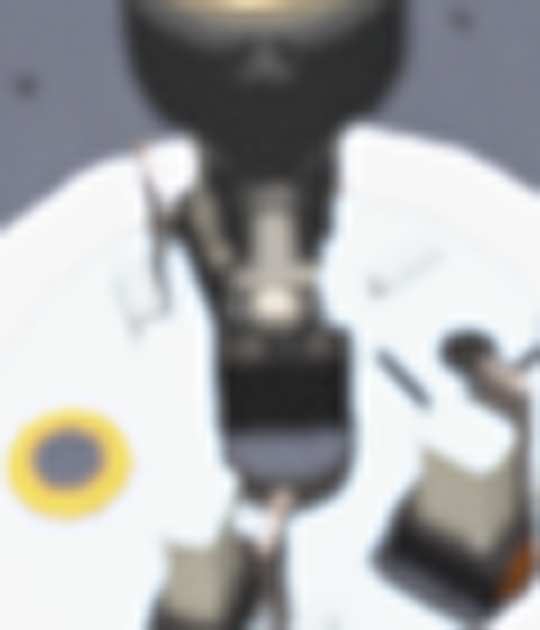

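Run:
```python
from h import *
for n in('side','top'):
    P0=np.load(n+'0.npz')['P']*1000; s=snap(n); P=cloud(s)*1000
    m=(np.linalg.norm(P-P0,axis=2)>12)&(np.hypot(P[...,0]-512,P[...,1]+181)<110)
    q=P[m]; print(n,m.sum(),'zmin',np.sort(q[:,2])[:8].round(0))
    for lo in range(40,260,20):
        w=q[(q[:,2]>lo)&(q[:,2]<=lo+20)]
        if len(w): print(lo,len(w),'x',w[:,0].min().round(),w[:,0].max().round(),'y',w[:,1].min().round(),w[:,1].max().round(),np.median(w,0).round())
print(robot.observe())
```

```text
side 7476 zmin [ 97.  99. 102. 102. 103. 103. 103. 105.]
80 2 x 503.0 523.0 y -190.0 -185.0 [ 513. -188.   98.]
100 10 x 507.0 518.0 y -195.0 -192.0 [ 513. -194.  104.]
120 1 x 526.0 526.0 y -193.0 -193.0 [ 526. -193.  137.]
140 36 x 496.0 528.0 y -211.0 -185.0 [ 518. -196.  153.]
160 46 x 494.0 529.0 y -243.0 -190.0 [ 511. -215.  176.]
180 119 x 493.0 531.0 y -243.0 -193.0 [ 508. -224.  187.]
200 59 x 486.0 547.0 y -224.0 -197.0 [ 510. -217.  208.]
220 164 x 477.0 551.0 y -220.0 -187.0 [ 510. -213.  230.]
240 199 x 477.0 551.0 y -220.0 -182.0 [ 510. -212.  251.]
top 4589 zmin [169. 176. 176. 177. 178. 179. 179. 179.]
160 10 x 507.0 530.0 y -135.0 -119.0 [ 521. -126.  178.]
180 35 x 509.0 532.0 y -130.0 -119.0 [ 521. -124.  185.]
220 16 x 475.0 486.0 y -183.0 -150.0 [ 477. -165.  234.]
240 15 x 476.0 490.0 y -170.0 -148.0 [ 481. -158.  250.]
{'t': 3.65, 'joint_positions': array([-4.82445249e-01,  1.75667640e-01,  1.86169676e+00,  2.88268248e-06,
        1.10425151e+00,  1.23323743e+00]), 'qvel': array([ 0.00139992, -0.00033493,  0.00070837, -0.00106141, -0.00012596,
       -0.00019993]), 'joint_efforts': array([ 2.13574975e-03, -4.27927780e+01, -3.42289639e+01, -5.76038460e-06,
        1.04642582e-03, -7.11567168e-06]), 'position': array([ 0.51263092, -0.17974841,  0.05449765]), 'ee_rot': array([ 9.97377094e-01, -7.23804734e-02, -1.01538728e-05, -5.81684198e-06]), 'force': array([ 0.50258575, -0.77682031, -0.2519394 ]), 'ft_torque': array([ 0.05483418, -0.03593735,  0.05142687]), 'finger_gap': -0.00016010857530512215}
```

The depth cloud puts the shut fingertips at z≈95 mm, just above the knob, while the reported TCP z is 54 mm. I'll raise the arm clear and measure that offset properly.

Call:
jog_arm(increments=[{"linear": [0,0,-0.05],"angular": [0,0,0]},{"linear": [0,0,-0.095],"angular": [0,0,0]},{"linear": [0,0,-0.095],"angular": [0,0,0]},{"linear": [0,0,-0.095],"angular": [0,0,0]}])

```text
t: 4.15
position: [0.5124, -0.1796, 0.1492]
ee_rot: [0.997, -0.072, -0.0, -0.0]
force: [0.0, -0.1, -0.6]
finger_gap: 0.0
```

Run:
```python
from h import *
P0=np.load('side0.npz')['P']*1000; s=snap('side'); P=cloud(s)*1000; go()
m=(np.linalg.norm(P-P0,axis=2)>12)&(np.hypot(P[...,0]-512,P[...,1]+181)<110)
v=np.argwhere(m); q=P[m]; i=np.argsort(-v[:,0])[:25]
for k in i: print(v[k],q[k].round(0))
print('expected tip rows',proj(s,[[.512,-.194,z] for z in (.15,.16,.17,.18,.19,.2)]).round(1).tolist())
save(s,'side5.png',(185,160,285,290),5)
```

```text
t 4.2 pos [ 511.8 -179.3  148.3] psi -8.3 gap -0.4 F [-0.  -0.3 -0.5] q6 71.0
[231 236] [ 516. -185.  182.]
[231 235] [ 513. -194.  194.]
[231 234] [ 511. -191.  190.]
[231 233] [ 508. -192.  192.]
[231 232] [ 506. -191.  192.]
[230 239] [ 523. -190.  190.]
[230 238] [ 521. -186.  185.]
[230 235] [ 513. -194.  197.]
[230 232] [ 506. -194.  198.]
[230 233] [ 508. -192.  196.]
[230 234] [ 511. -192.  195.]
[230 231] [ 504. -185.  188.]
[230 236] [ 516. -193.  196.]
[230 237] [ 518. -195.  197.]
[229 237] [ 518. -194.  200.]
[229 231] [ 504. -186.  192.]
[229 232] [ 506. -192.  201.]
[229 234] [ 511. -193.  200.]
[229 238] [ 521. -189.  193.]
[229 239] [ 523. -189.  192.]
[229 233] [ 509. -193.  201.]
[229 235] [ 514. -191.  196.]
[229 236] [ 515. -195.  201.]
[228 235] [ 513. -192.  203.]
[228 237] [ 518. -195.  205.]
expected tip rows [[235.2, 241.9], [235.1, 239.4], [235.0, 237.0], [234.8, 234.4], [234.7, 231.9], [234.5, 229.3]]
```

View pics/side5.png

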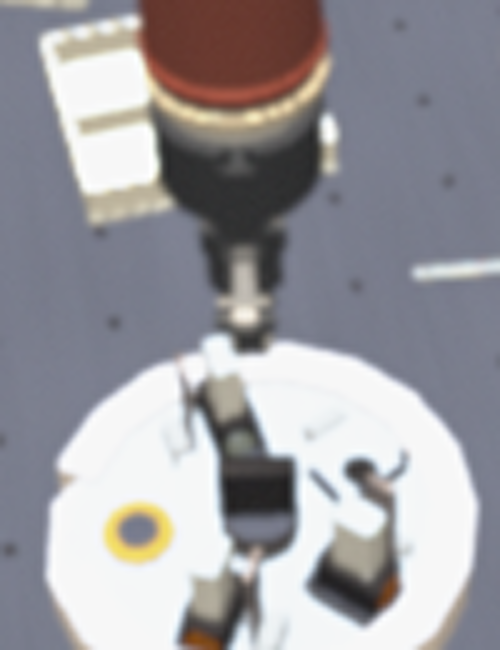

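The closed fingertips sit at row ~231.5, which gives z≈191 mm against a reported TCP of 148 mm. So the real tip is about 42 mm higher than reported, while x and y agree. I'll apply this offset and go down in stages, watching the force.

Call:
jog_arm(increments=[{"linear": [0,0.001,0.0],"angular": [0,0,0]},{"linear": [0,0.001,0.0],"angular": [0,0,0]},{"linear": [0,0.001,0.04],"angular": [0,0,0]},{"linear": [0,0.001,0.08],"angular": [0,0,0]},{"linear": [0,0.001,0.11],"angular": [0,0,0]},{"linear": [0,0.001,0.118],"angular": [0,0,0]},{"linear": [0,0.001,0.118],"angular": [0,0,0]}], gripper=38)

```text
t: 5.08
position: [0.5124, -0.1807, 0.0314]
ee_rot: [0.997, -0.072, -0.0, -0.0]
force: [-0.2, -0.3, 0.1]
finger_gap: 0.0326
```

Call:
jog_arm(increments=[{"linear": [0,0,0.006],"angular": [0,0,0]},{"linear": [0,0,0.013],"angular": [0,0,0]},{"linear": [0,0,0.013],"angular": [0,0,0]}])

```text
t: 5.45
position: [0.5122, -0.1806, 0.0182]
ee_rot: [0.997, -0.072, -0.0, -0.0]
force: [-0.1, -0.4, -0.4]
finger_gap: 0.0327
```

Call:
jog_arm(increments=[{"linear": [0,0,0],"angular": [0,0,0]},{"linear": [0,0,0],"angular": [0,0,0]},{"linear": [0,0,0],"angular": [0,0,0]},{"linear": [0,0,0],"angular": [0,0,0]}], gripper=0)

```text
t: 5.95
position: [0.5126, -0.1806, 0.0188]
ee_rot: [0.997, -0.072, 0.0, -0.0]
force: [-1.7, 3.6, 3.6]
finger_gap: 0.0134
```

The knob is pinched: the gap is 13.4 mm and the forces are small. Now I turn it +72° to bring cartridge A into the gap.

Call:
jog_arm(increments=[{"linear": [0,0,0],"angular": [0,0,-10]},{"linear": [0,0,0],"angular": [0,0,-20]},{"linear": [0,0,0],"angular": [0,0,-30]},{"linear": [0,0,0],"angular": [0,0,-40]},{"linear": [0,0,0],"angular": [0,0,-50]},{"linear": [0,0,0],"angular": [0,0,-60]},{"linear": [0,0,0],"angular": [0,0,-68]},{"linear": [0,0,0],"angular": [0,0,-72]},{"linear": [0,0,0],"angular": [0,0,-72]},{"linear": [0,0,0],"angular": [0,0,-72]}])

```text
t: 7.2
position: [0.512, -0.1794, 0.0188]
ee_rot: [0.849, 0.528, 0.0, -0.001]
force: [-4.1, 7.0, 8.6]
finger_gap: 0.0135
```

Run:
```python
from h import *
go(); print(robot.observe()['ft_torque'])
```

```text
t 7.2 pos [ 512.  -179.4   18.8] psi 63.71 gap 13.5 F [-4.1  7.   8.6] q6 -1.0
[ 0.91900202  0.44426918 -0.00397674]
```

Call:
jog_arm(increments=[{"linear": [0,0,0],"angular": [0,0,0]},{"linear": [0,0,0],"angular": [0,0,0]},{"linear": [0,0,-0.05],"angular": [0,0,0]},{"linear": [0,0,-0.095],"angular": [0,0,0]},{"linear": [-0.005,-0.015,-0.095],"angular": [0,0,10]},{"linear": [-0.015,-0.045,-0.095],"angular": [0,0,20]},{"linear": [-0.021,-0.0625,-0.095],"angular": [0,0,30]},{"linear": [-0.021,-0.0625,-0.095],"angular": [0,0,72]},{"linear": [-0.021,-0.0625,-0.095],"angular": [0,0,72]},{"linear": [-0.021,-0.0625,-0.095],"angular": [0,0,72]},{"linear": [-0.021,-0.0625,-0.095],"angular": [0,0,72]},{"linear": [-0.021,-0.0625,-0.095],"angular": [0,0,72]}], gripper=38)

```text
t: 8.7
position: [0.4471, -0.1722, 0.1135]
ee_rot: [0.997, -0.072, 0.0, 0.0]
force: [0.1, -0.8, 0.0]
finger_gap: 0.0325
```

```bash
cat >> h.py <<'E'
def tops(s,ax=(512,-180)):
    P=cloud(s)*1000; d=np.hypot(P[...,0]-ax[0],P[...,1]-ax[1])
    m=((P[...,2]>92)&(P[...,2]<112)&(d>35)&(d<100)).astype(np.uint8)
    k,l,st,ce=cv2.connectedComponentsWithStats(m)
    for i in range(1,k):
        if st[i,4]>6:
            q=P[l==i]; me=np.median(q,0); print('  top',ce[i].round(),st[i,4],me.round(1),'pol',np.degrees(np.arctan2(me[1]-ax[1],me[0]-ax[0])).round(1),'r',np.hypot(*(me[:2]-ax)).round(1))
E
python3 - <<'E'
from h import *
go((446.7,-170.5,21,-8.3))
s=snap('side'); tops(s); save(s,'side6.png',(165,170,285,300),5)
E
```

```text
t 8.7 pos [ 447.1 -172.2  113.5] psi -8.23 gap 32.5 F [ 0.1 -0.8  0. ] q6 68.0
  -> (446.7, -170.5, 21, -8.3) lin [-0.0007, -0.0016, 0.0925] rz 0.1
  top [251. 233.] 18 [ 563.6 -135.4   97.6] pol 40.9 r 68.2
  top [257. 239.] 60 [ 573.1 -156.8   99. ] pol 20.8 r 65.4
  top [210. 250.] 61 [ 449.3 -170.    99.3] pol 171.0 r 63.5
  top [261. 257.] 19 [ 573.  -216.    97.4] pol -30.6 r 70.8
  top [210. 257.] 14 [ 446.7 -190.9   96.9] pol -170.5 r 66.2
  top [256. 263.] 69 [ 557.7 -232.4   99.3] pol -48.9 r 69.5
```

View pics/side6.png

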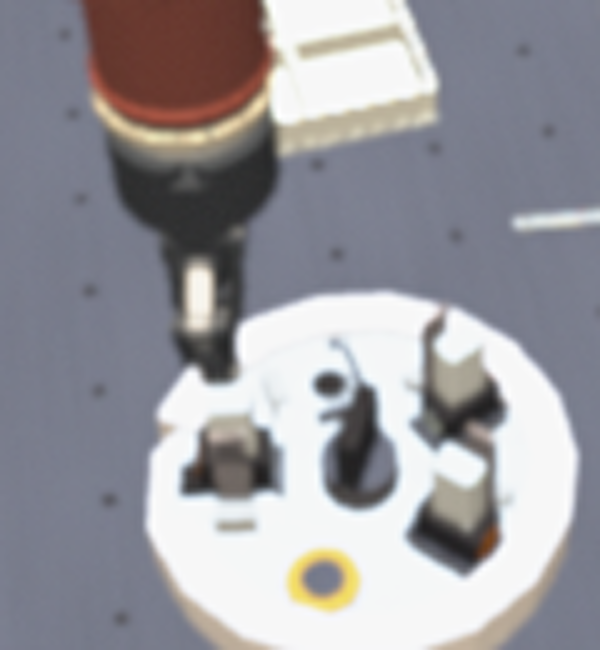

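Cartridge A is in the gap: handle at crop (230,435), tab in front of it, blank at (322,578). Now I open wider, descend and pinch.

Call:
jog_arm(increments=[{"linear": [0,-0.002,0],"angular": [0,0,0]},{"linear": [0,-0.002,0],"angular": [0,0,0]},{"linear": [0,-0.002,0],"angular": [0,0,0]},{"linear": [0,-0.002,0.03],"angular": [0,0,0]},{"linear": [0,-0.002,0.06],"angular": [0,0,0]},{"linear": [0,-0.002,0.08],"angular": [0,0,0]},{"linear": [0,-0.002,0.092],"angular": [0,0,0]},{"linear": [0,-0.002,0.092],"angular": [0,0,0]}], gripper=64)

```text
t: 9.75
position: [0.4469, -0.1696, 0.0209]
ee_rot: [0.997, -0.072, -0.001, -0.0]
force: [-0.5, 0.4, 1.2]
finger_gap: 0.0546
```

Call:
jog_arm(increments=[{"linear": [0,0,0],"angular": [0,0,0]},{"linear": [0,0,0],"angular": [0,0,0]},{"linear": [0,0,0],"angular": [0,0,0]},{"linear": [0,0,0],"angular": [0,0,0]},{"linear": [0,0,0],"angular": [0,0,0]},{"linear": [0,0,0],"angular": [0,0,0]}], gripper=0)

```text
t: 10.5
position: [0.449, -0.1705, 0.0239]
ee_rot: [0.997, -0.072, 0.001, 0.0]
force: [-3.7, 2.1, 11.0]
finger_gap: 0.0206
```

Run:
```python
from h import *
go(); s=snap('top'); print(tray(s))
```

```text
t 10.5 pos [ 449.  -170.5   23.9] psi -8.3 gap 20.6 F [-3.7  2.1 11. ] q6 68.0
((517.8125, 163.31690979003906), (167.297119140625, 152.83702087402344), 5.753628253936768)
```

The gap is 20.6 mm where I expected 24, with 11 N upward, so I look.

Run:
```python
from h import *
s=snap('side'); save(s,'side7.png',(185,225,245,290),9); tops(s)
P=cloud(s)*1000
for v in range(240,272,2): print(v,[P[v,u].round(0).tolist() for u in (206,210,214)])
```

```text
top [251. 233.] 16 [ 563.4 -136.5   96.9] pol 40.2 r 67.4
  top [257. 239.] 58 [ 573.3 -157.2   99.5] pol 20.4 r 65.4
  top [261. 257.] 18 [ 573.1 -214.4   96.8] pol -29.3 r 70.1
  top [256. 263.] 66 [ 557.5 -232.    98.9] pol -48.8 r 69.1
240 [[442.0, -208.0, 194.0], [451.0, -210.0, 194.0], [461.0, -189.0, 165.0]]
242 [[441.0, -208.0, 186.0], [450.0, -208.0, 184.0], [460.0, -190.0, 158.0]]
244 [[440.0, -207.0, 177.0], [450.0, -211.0, 180.0], [460.0, -191.0, 151.0]]
246 [[440.0, -209.0, 172.0], [449.0, -209.0, 169.0], [459.0, -191.0, 143.0]]
248 [[439.0, -212.0, 168.0], [448.0, -212.0, 166.0], [459.0, -185.0, 127.0]]
250 [[438.0, -193.0, 134.0], [448.0, -216.0, 163.0], [458.0, -195.0, 131.0]]
252 [[438.0, -193.0, 126.0], [447.0, -222.0, 164.0], [457.0, -195.0, 123.0]]
254 [[437.0, -216.0, 150.0], [446.0, -225.0, 160.0], [456.0, -197.0, 117.0]]
256 [[436.0, -228.0, 159.0], [446.0, -230.0, 159.0], [455.0, -222.0, 145.0]]
258 [[nan, nan, nan], [445.0, -234.0, 156.0], [454.0, -231.0, 150.0]]
260 [[435.0, -235.0, 152.0], [444.0, -236.0, 151.0], [454.0, -232.0, 143.0]]
262 [[434.0, -215.0, 115.0], [444.0, -212.0, 107.0], [454.0, -214.0, 108.0]]
264 [[433.0, -177.0, 51.0], [443.0, -193.0, 71.0], [453.0, -196.0, 73.0]]
266 [[432.0, -175.0, 38.0], [442.0, -183.0, 46.0], [453.0, -184.0, 46.0]]
268 [[431.0, -178.0, 32.0], [442.0, -184.0, 40.0], [452.0, -184.0, 37.0]]
270 [[430.0, -178.0, 23.0], [441.0, -186.0, 33.0], [451.0, -194.0, 42.0]]
```

View pics/side7.png

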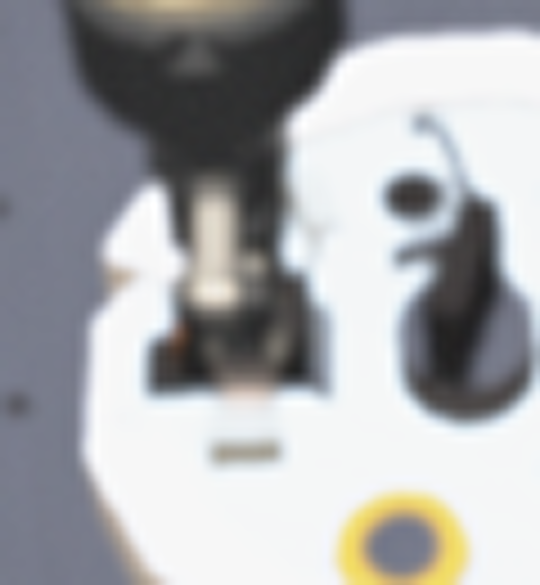

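It looks gripped on the handle and tab, with the finger at crop (240,350) and the tab foot below it. I try a small lift.

Call:
jog_arm(increments=[{"linear": [0,0,-0.006],"angular": [0,0,0]},{"linear": [0,0,-0.012],"angular": [0,0,0]},{"linear": [0,0,-0.02],"angular": [0,0,0]},{"linear": [0,0,-0.03],"angular": [0,0,0]},{"linear": [0,0,-0.03],"angular": [0,0,0]}])

```text
t: 11.22
position: [0.4483, -0.1704, 0.0527]
ee_rot: [0.997, -0.072, 0.001, 0.0]
force: [-0.1, -0.2, -1.9]
finger_gap: 0.0203
```

Run:
```python
from h import *
go(); s=snap('side'); save(s,'side8.png',(175,215,255,295),7); tops(s)
```

```text
t 11.22 pos [ 448.3 -170.4   52.7] psi -8.3 gap 20.3 F [-0.1 -0.2 -1.9] q6 68.0
  top [251. 233.] 18 [ 563.8 -134.5   97.6] pol 41.3 r 68.9
  top [257. 239.] 58 [ 573.3 -155.7   99.2] pol 21.6 r 66.0
  top [211. 257.] 25 [ 448.1 -193.6  100.3] pol -168.0 r 65.3
  top [261. 257.] 18 [ 573.3 -214.3   97.3] pol -29.3 r 70.2
  top [256. 263.] 68 [ 557.5 -232.7   99.3] pol -49.2 r 69.6
```

View pics/side8.png

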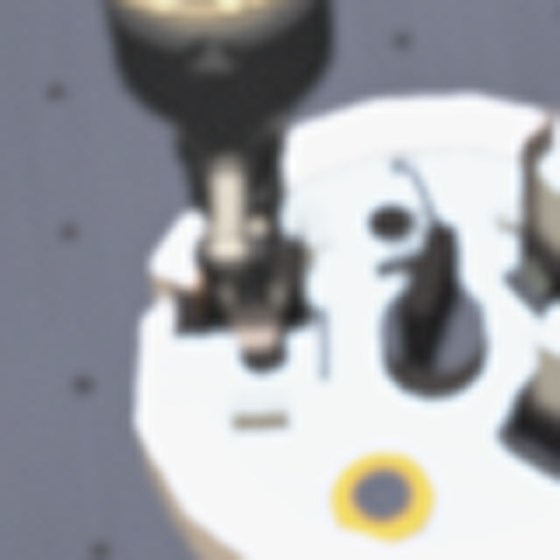

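The cartridge is lifted and held (about 1.9 N, its weight). The pocket is clear. I carry it to the tray's far +y cell.

Call:
jog_arm(increments=[{"linear": [0,0,-0.03],"angular": [0,0,0]},{"linear": [0.002,-0.015,-0.058],"angular": [0,0,-1]},{"linear": [0.007,-0.05,-0.058],"angular": [0,0,-3]},{"linear": [0.014,-0.1,-0.058],"angular": [0,0,-5]},{"linear": [0.021,-0.15,-0.058],"angular": [0,0,-7]},{"linear": [0.028,-0.2,-0.058],"angular": [0,0,-9]},{"linear": [0.035,-0.25,-0.058],"angular": [0,0,-11]},{"linear": [0.042,-0.3,-0.058],"angular": [0,0,-13]},{"linear": [0.049,-0.35,-0.058],"angular": [0,0,-14.1]},{"linear": [0.054,-0.38,-0.058],"angular": [0,0,-14.1]},{"linear": [0.055,-0.39,-0.058],"angular": [0,0,-14.1]},{"linear": [0.055,-0.39,-0.058],"angular": [0,0,-14.1]}])

```text
t: 12.78
position: [0.5577, 0.208, 0.1089]
ee_rot: [0.999, 0.051, -0.001, 0.0]
force: [-0.6, -0.3, -1.7]
finger_gap: 0.0204
```

Run:
```python
from h import *
go((559,207.7,5,5.8)); print(tray(snap('top')))
s=snap('side'); print(tray(s)); save(s,'side9.png',(180,110,270,210),6)
```

```text
t 12.78 pos [557.7 208.  108.9] psi 5.85 gap 20.4 F [-0.6 -0.3 -1.7] q6 97.0
  -> (559, 207.7, 5, 5.8) lin [0.0014, 0.0004, 0.1039] rz 0.0
((519.1742553710938, 150.28738403320312), (167.8928985595703, 127.05543518066406), 5.7154154777526855)
((521.2665405273438, 150.1784210205078), (185.39048767089844, 172.25238037109375), -84.28461790084839)
```

View pics/side9.png

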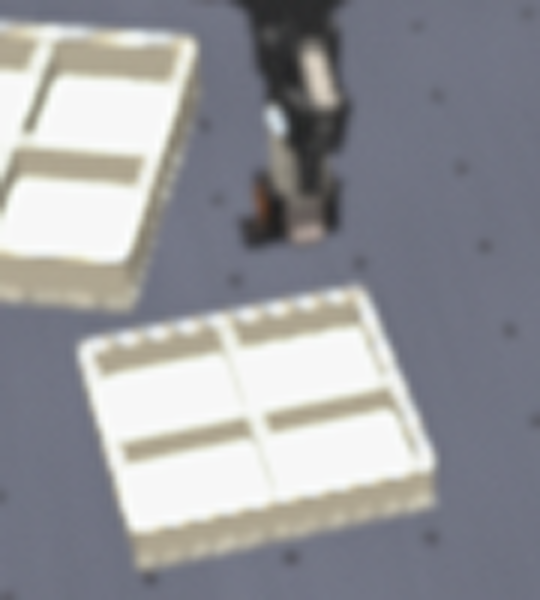

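The cartridge is held upright above the far-right cell and the tray hasn't moved. Lowering it now.

Call:
jog_arm(increments=[{"linear": [0.001,0,0.04],"angular": [0,0,0]},{"linear": [0.001,0,0.075],"angular": [0,0,0]},{"linear": [0.001,0,0.093],"angular": [0,0,0]},{"linear": [0.001,0,0.1],"angular": [0,0,0]},{"linear": [0.001,0,0.103],"angular": [0,0,0]},{"linear": [0.001,0,0.103],"angular": [0,0,0]}])

```text
t: 13.62
position: [0.5601, 0.2083, 0.0077]
ee_rot: [0.999, 0.051, 0.001, -0.0]
force: [1.0, 0.3, -1.9]
finger_gap: 0.0203
```

Run:
```python
from h import *
go((559,207.7,5,5.8)); s=snap('side'); save(s,'side10.png',(180,110,270,210),6)
```

```text
t 13.62 pos [560.1 208.3   7.7] psi 5.8 gap 20.3 F [ 1.   0.3 -1.9] q6 97.0
  -> (559, 207.7, 5, 5.8) lin [-0.0012, 0.0005, 0.0027] rz -0.0
```

View pics/side10.png

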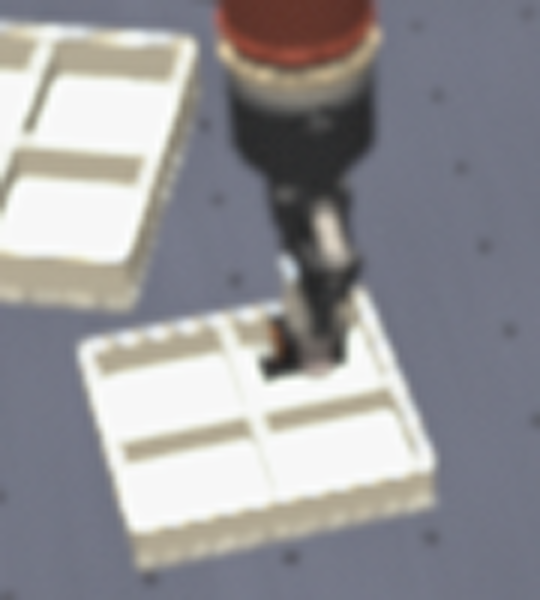

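It is inside the cell, off the walls and just above the floor. I lower it to touch.

Call:
jog_arm(increments=[{"linear": [-0.001,0,0.002],"angular": [0,0,0]},{"linear": [-0.001,0,0.003],"angular": [0,0,0]},{"linear": [-0.001,0,0.004],"angular": [0,0,0]},{"linear": [-0.001,0,0.004],"angular": [0,0,0]}])

```text
t: 14.18
position: [0.5581, 0.2081, 0.0024]
ee_rot: [0.999, 0.051, -0.0, 0.0]
force: [0.6, -0.4, -2.5]
finger_gap: 0.0204
```

Call:
jog_arm(increments=[{"linear": [0,0,0.001],"angular": [0,0,0]},{"linear": [0,0,0.002],"angular": [0,0,0]},{"linear": [0,0,0.002],"angular": [0,0,0]}])

```text
t: 14.55
position: [0.5583, 0.2082, 0.002]
ee_rot: [0.999, 0.051, -0.0, 0.0]
force: [-5.6, -1.2, 9.4]
finger_gap: 0.0198
```

Contact is at reported z 2.0, as predicted. I release, rise, and head back to the knob.

Call:
jog_arm(increments=[{"linear": [0,0,0],"angular": [0,0,0]},{"linear": [0,0,0],"angular": [0,0,0]},{"linear": [0,0,0],"angular": [0,0,0]},{"linear": [0,0,-0.04],"angular": [0,0,0]},{"linear": [0,0,-0.08],"angular": [0,0,0]},{"linear": [0,0,-0.11],"angular": [0,0,0]},{"linear": [0,0,-0.11],"angular": [0,0,0]}], gripper=64)

```text
t: 15.42
position: [0.5607, 0.2087, 0.1138]
ee_rot: [0.999, 0.051, 0.003, -0.001]
force: [-0.8, 0.6, -0.2]
finger_gap: 0.0551
```

Call:
jog_arm(increments=[{"linear": [-0.085,0.382,0],"angular": [0,0,-57.9]},{"linear": [-0.085,0.382,0],"angular": [0,0,-57.9]},{"linear": [-0.085,0.382,0],"angular": [0,0,-57.9]},{"linear": [-0.085,0.382,0],"angular": [0,0,-57.9]},{"linear": [-0.085,0.382,0],"angular": [0,0,-57.9]},{"linear": [-0.085,0.382,0],"angular": [0,0,-57.9]},{"linear": [-0.085,0.382,0],"angular": [0,0,-57.9]},{"linear": [-0.085,0.382,0],"angular": [0,0,-57.9]},{"linear": [-0.085,0.382,0],"angular": [0,0,-57.9]},{"linear": [-0.085,0.382,0],"angular": [0,0,-57.9]}], gripper=38)

```text
t: 16.68
position: [0.5121, -0.1791, 0.1098]
ee_rot: [0.849, 0.528, -0.0, -0.001]
force: [0.5, 0.2, 0.8]
finger_gap: 0.0324
```

```bash
cat >> h.py <<'E'
def traytops(s):
    P=cloud(s)*1000
    m=((P[...,2]>62)&(P[...,2]<92)&(P[...,1]>60)&(P[...,1]<300)&(P[...,0]>400)&(P[...,0]<650)).astype(np.uint8)
    k,l,st,ce=cv2.connectedComponentsWithStats(m)
    for i in range(1,k):
        if st[i,4]>5: q=P[l==i]; print('  tray cart',ce[i].round(),st[i,4],np.median(q,0).round(1),'zmax',q[:,2].max().round(1))
E
python3 - <<'E'
from h import *
go((512,-180,18.5,63.7)); s=snap('top'); print(tray(s)); traytops(s); tops(snap('side'))
E
```

```text
t 16.68 pos [ 512.1 -179.1  109.8] psi 63.78 gap 32.4 F [0.5 0.2 0.8] q6 -1.0
  -> (512, -180, 18.5, 63.7) lin [-0.0008, 0.0004, 0.0913] rz 0.1
((517.8037109375, 163.3797607421875), (167.30023193359375, 152.97116088867188), 5.74375581741333)
  tray cart [169. 197.] 65 [553.4 214.6  78.2] zmax 85.7
  tray cart [177. 196.] 13 [556.6 192.6  76.2] zmax 80.0
  top [257. 239.] 61 [ 573.  -157.1   99.7] pol 20.6 r 65.2
  top [261. 257.] 19 [ 573.3 -214.8   95.7] pol -29.6 r 70.5
  top [256. 263.] 68 [ 557.2 -231.6   99.1] pol -48.8 r 68.6
```

Cartridge 1 stands in the tray (top z 78 mm as expected). Now I pinch the knob and turn +144°, past the empty pocket, for cartridge B.

Call:
jog_arm(increments=[{"linear": [0,0,0.04],"angular": [0,0,0]},{"linear": [0,0,0.08],"angular": [0,0,0]},{"linear": [0,0,0.091],"angular": [0,0,0]},{"linear": [0,0,0.091],"angular": [0,0,0]}])

```text
t: 17.27
position: [0.5121, -0.1799, 0.0194]
ee_rot: [0.849, 0.528, -0.0, -0.001]
force: [1.2, -0.3, -0.4]
finger_gap: 0.0324
```

Call:
jog_arm(increments=[{"linear": [0,0,0],"angular": [0,0,0]},{"linear": [0,0,0],"angular": [0,0,0]},{"linear": [0,0,0],"angular": [0,0,0]},{"linear": [0,0,0],"angular": [0,0,0]}], gripper=0)

```text
t: 17.77
position: [0.5117, -0.1801, 0.0213]
ee_rot: [0.849, 0.528, -0.0, -0.001]
force: [-6.6, 4.2, 5.9]
finger_gap: 0.0133
```

Call:
jog_arm(increments=[{"linear": [0,0,0],"angular": [0,0,-10]},{"linear": [0,0,0],"angular": [0,0,-20]},{"linear": [0,0,0],"angular": [0,0,-30]},{"linear": [0,0,0],"angular": [0,0,-40]},{"linear": [0,0,0],"angular": [0,0,-50]},{"linear": [0,0,0],"angular": [0,0,-60]},{"linear": [0,0,0],"angular": [0,0,-68]},{"linear": [0,0,0],"angular": [0,0,-72]},{"linear": [0,0,0],"angular": [0,0,-72]}])

```text
t: 18.9
position: [0.5112, -0.1801, 0.0213]
ee_rot: [0.377, 0.926, -0.0, -0.001]
force: [-8.9, 3.5, 8.0]
finger_gap: 0.0129
```

Call:
jog_arm(increments=[{"linear": [0,0,0],"angular": [0,0,-10]},{"linear": [0,0,0],"angular": [0,0,-20]},{"linear": [0,0,0],"angular": [0,0,-30]},{"linear": [0,0,0],"angular": [0,0,-40]},{"linear": [0,0,0],"angular": [0,0,-50]},{"linear": [0,0,0],"angular": [0,0,-60]},{"linear": [0,0,0],"angular": [0,0,-68]},{"linear": [0,0,0],"angular": [0,0,-72]},{"linear": [0,0,0],"angular": [0,0,-72]},{"linear": [0,0,0],"angular": [0,0,-72]}])

```text
t: 20.15
position: [0.5112, -0.1806, 0.0213]
ee_rot: [-0.24, 0.971, 0.0, -0.001]
force: [-10.3, 0.6, 7.9]
finger_gap: 0.0134
```

Run:
```python
from h import *
go(); print(robot.observe()['ft_torque']); tops(snap('side'))
```

```text
t 20.15 pos [ 511.2 -180.6   21.3] psi -152.28 gap 13.4 F [-10.3   0.6   7.9] q6 -145.0
[0.3069041  1.30729404 0.05368877]
  top [210. 250.] 60 [ 448.8 -169.7   99.3] pol 170.8 r 64.1
  top [210. 258.] 16 [ 445.4 -191.7   96.7] pol -170.0 r 67.6
```

Call:
jog_arm(increments=[{"linear": [0,0,0],"angular": [0,0,0]},{"linear": [0,0,0],"angular": [0,0,0]},{"linear": [0,0,-0.05],"angular": [0,0,0]},{"linear": [0,0,-0.092],"angular": [0,0,0]},{"linear": [0.012,0.01,-0.092],"angular": [0,0,10]},{"linear": [0.035,0.025,-0.092],"angular": [0,0,20]},{"linear": [0.052,0.0393,-0.092],"angular": [0,0,30]},{"linear": [0.052,0.0393,-0.092],"angular": [0,0,36]},{"linear": [0.052,0.0393,-0.092],"angular": [0,0,36]},{"linear": [0.052,0.0393,-0.092],"angular": [0,0,36]}], gripper=38)

```text
t: 21.45
position: [0.4484, -0.1702, 0.1119]
ee_rot: [0.071, 0.997, -0.0, 0.0]
force: [0.0, -0.3, -0.3]
finger_gap: 0.0325
```

Run:
```python
from h import *
go((447,-170,22,171.7)); tops(snap('side'))
```

```text
t 21.45 pos [ 448.4 -170.2  111.9] psi 171.82 gap 32.5 F [ 0.  -0.3 -0.3] q6 -112.0
  -> (447, -170, 22, 171.7) lin [0.0015, -0.0, 0.0899] rz 0.1
  top [229. 231.] 53 [ 506.6 -119.6   98.6] pol 95.1 r 60.7
  top [221. 233.] 11 [ 483.5 -121.9   98.2] pol 116.1 r 64.7
  top [210. 250.] 61 [ 448.2 -170.7   99.3] pol 171.7 r 64.5
  top [210. 258.] 16 [ 445.4 -191.7   97.4] pol -170.0 r 67.6
```

Call:
jog_arm(increments=[{"linear": [0.001,0,0],"angular": [0,0,0]},{"linear": [0.001,0,0],"angular": [0,0,0]},{"linear": [0.001,0,0],"angular": [0,0,0]},{"linear": [0.001,0,0.03],"angular": [0,0,0]},{"linear": [0.001,0,0.06],"angular": [0,0,0]},{"linear": [0.001,0,0.08],"angular": [0,0,0]},{"linear": [0.001,0,0.089],"angular": [0,0,0]},{"linear": [0.001,0,0.089],"angular": [0,0,0]}], gripper=64)

```text
t: 22.5
position: [0.4466, -0.1696, 0.0222]
ee_rot: [0.072, 0.997, 0.0, -0.0]
force: [-0.2, 0.4, 0.7]
finger_gap: 0.0547
```

Call:
jog_arm(increments=[{"linear": [0,0,0],"angular": [0,0,0]},{"linear": [0,0,0],"angular": [0,0,0]},{"linear": [0,0,0],"angular": [0,0,0]},{"linear": [0,0,0],"angular": [0,0,0]},{"linear": [0,0,0],"angular": [0,0,0]},{"linear": [0,0,0],"angular": [0,0,0]}], gripper=0)

```text
t: 23.25
position: [0.4483, -0.1704, 0.0249]
ee_rot: [0.072, 0.997, -0.001, 0.001]
force: [-3.6, 0.7, 11.4]
finger_gap: 0.0204
```

Call:
jog_arm(increments=[{"linear": [0,0,-0.006],"angular": [0,0,0]},{"linear": [0,0,-0.012],"angular": [0,0,0]},{"linear": [0,0,-0.02],"angular": [0,0,0]},{"linear": [0,0,-0.03],"angular": [0,0,0]},{"linear": [0,0,-0.03],"angular": [0,0,0]}])

```text
t: 23.88
position: [0.4478, -0.1703, 0.0537]
ee_rot: [0.072, 0.997, -0.0, 0.001]
force: [-0.5, 1.0, -2.9]
finger_gap: 0.0204
```

Run:
```python
from h import *
go(); tops(snap('side')); s=snap('top');print(tray(s)); traytops(s)
```

```text
t 23.88 pos [ 447.8 -170.3   53.7] psi 171.7 gap 20.4 F [-0.5  1.  -2.9] q6 -112.0
  top [229. 231.] 54 [ 506.6 -119.8   99.4] pol 95.1 r 60.5
  top [221. 234.] 10 [ 484.3 -122.7   99. ] pol 115.8 r 63.6
  top [211. 257.] 24 [ 448.  -193.1  100.4] pol -168.4 r 65.4
((517.8054809570312, 163.38748168945312), (167.2970733642578, 152.97882080078125), 5.753690242767334)
  tray cart [169. 197.] 65 [553.5 214.5  77.8] zmax 82.6
  tray cart [177. 196.] 13 [557.  192.3  73.7] zmax 84.1
```

Call:
jog_arm(increments=[{"linear": [0,0,-0.03],"angular": [0,0,0]},{"linear": [0.001,0.015,-0.058],"angular": [0,0,-1]},{"linear": [0.003,0.05,-0.058],"angular": [0,0,-3]},{"linear": [0.006,0.1,-0.058],"angular": [0,0,-5]},{"linear": [0.009,0.15,-0.058],"angular": [0,0,-7]},{"linear": [0.012,0.2,-0.058],"angular": [0,0,-9]},{"linear": [0.015,0.25,-0.058],"angular": [0,0,-11]},{"linear": [0.018,0.3,-0.058],"angular": [0,0,-13]},{"linear": [0.021,0.35,-0.058],"angular": [0,0,-14.1]},{"linear": [0.021,0.37,-0.058],"angular": [0,0,-14.1]},{"linear": [0.021,0.371,-0.058],"angular": [0,0,-14.1]},{"linear": [0.021,0.371,-0.058],"angular": [0,0,-14.1]}])

```text
t: 25.48
position: [0.4794, 0.1993, 0.1101]
ee_rot: [-0.05, 0.999, -0.0, -0.001]
force: [-0.1, -0.7, -1.3]
finger_gap: 0.0206
```

Run:
```python
from h import *
go((480.4,199.7,8,185.8)); s=snap('side'); print(tray(s))
```

```text
t 25.48 pos [479.4 199.3 110.1] psi -174.23 gap 20.6 F [-0.1 -0.7 -1.3] q6 -82.0
  -> (480.4, 199.7, 8, 185.8) lin [-0.0011, 0.0003, 0.1021] rz -360.0
((519.58935546875, 168.50115966796875), (222.60653686523438, 172.21449279785156), -84.09307956695557)
```

Call:
jog_arm(increments=[{"linear": [-0.001,0,0.04],"angular": [0,0,0]},{"linear": [-0.001,0,0.075],"angular": [0,0,0]},{"linear": [-0.001,0,0.093],"angular": [0,0,0]},{"linear": [-0.001,0,0.1],"angular": [0,0,0]},{"linear": [-0.001,0,0.104],"angular": [0,0,0]},{"linear": [-0.001,0,0.104],"angular": [0,0,0]}])

```text
t: 26.28
position: [0.4815, 0.2006, 0.0073]
ee_rot: [-0.051, 0.999, 0.0, 0.001]
force: [0.1, 1.2, -1.5]
finger_gap: 0.0202
```

Call:
jog_arm(increments=[{"linear": [0,0,0.002],"angular": [0,0,0]},{"linear": [0,0,0.0035],"angular": [0,0,0]},{"linear": [0,0,0.0035],"angular": [0,0,0]}])

```text
t: 26.65
position: [0.4809, 0.2006, 0.0032]
ee_rot: [-0.051, 0.999, 0.0, 0.0]
force: [0.3, 0.8, -1.4]
finger_gap: 0.0202
```

Call:
jog_arm(increments=[{"linear": [0,0,0.001],"angular": [0,0,0]},{"linear": [0,0,0.002],"angular": [0,0,0]},{"linear": [0,0,0.002],"angular": [0,0,0]}])

```text
t: 27.02
position: [0.481, 0.2007, 0.003]
ee_rot: [-0.051, 0.999, 0.0, 0.0]
force: [-6.1, -1.3, 13.8]
finger_gap: 0.0201
```

Call:
jog_arm(increments=[{"linear": [0,0,0],"angular": [0,0,0]},{"linear": [0,0,0],"angular": [0,0,0]},{"linear": [0,0,0],"angular": [0,0,0]},{"linear": [0,0,-0.04],"angular": [0,0,0]},{"linear": [0,0,-0.08],"angular": [0,0,0]},{"linear": [0,0,-0.11],"angular": [0,0,0]},{"linear": [0,0,-0.11],"angular": [0,0,0]}], gripper=64)

```text
t: 27.9
position: [0.483, 0.2011, 0.1139]
ee_rot: [-0.051, 0.999, 0.001, 0.003]
force: [0.1, -1.0, -0.0]
finger_gap: 0.0547
```

Call:
jog_arm(increments=[{"linear": [0.009,-0.382,0],"angular": [0,0,100]},{"linear": [0.009,-0.382,0],"angular": [0,0,100]},{"linear": [0.009,-0.382,0],"angular": [0,0,100]},{"linear": [0.009,-0.382,0],"angular": [0,0,100]},{"linear": [0.009,-0.382,0],"angular": [0,0,100]},{"linear": [0.009,-0.382,0],"angular": [0,0,100]},{"linear": [0.009,-0.382,0],"angular": [0,0,100]},{"linear": [0.009,-0.382,0],"angular": [0,0,100]},{"linear": [0.009,-0.382,0],"angular": [0,0,100]},{"linear": [0.009,-0.382,0],"angular": [0,0,100]},{"linear": [0.009,-0.382,0],"angular": [0,0,100]}], gripper=38)

```text
t: 29.28
position: [0.5094, -0.1801, 0.1094]
ee_rot: [0.732, 0.681, -0.0, -0.001]
force: [-0.4, -0.2, -0.0]
finger_gap: 0.0328
```

Run:
```python
from h import *
go((511.3,-180,19.5,27.7)); s=snap('top'); print(tray(s)); traytops(s); tops(snap('side'))
```

```text
t 29.27 pos [ 509.4 -180.1  109.4] psi 85.83 gap 32.8 F [-0.4 -0.2 -0. ] q6 -24.0
  -> (511.3, -180, 19.5, 27.7) lin [0.0001, 0.0021, 0.0899] rz 58.1
((517.8153686523438, 163.28927612304688), (167.2970733642578, 153.17620849609375), 5.753690242767334)
  tray cart [169. 197.] 65 [553.5 214.8  78. ] zmax 81.6
  tray cart [177. 196.] 13 [556.4 192.6  75.4] zmax 79.9
  tray cart [171. 225.] 65 [476.8 206.4  77.8] zmax 83.1
  tray cart [179. 224.] 17 [479.8 185.3  75. ] zmax 79.9
  top [230. 232.] 39 [ 507.8 -121.5   99.2] pol 94.2 r 58.7
```

Call:
jog_arm(increments=[{"linear": [0,0.002,0],"angular": [0,0,58.1]},{"linear": [0,0.002,0],"angular": [0,0,58.1]},{"linear": [0,0.002,0],"angular": [0,0,58.1]},{"linear": [0,0.002,0],"angular": [0,0,58.1]},{"linear": [0,0.002,0],"angular": [0,0,58.1]},{"linear": [0,0.002,0],"angular": [0,0,58.1]},{"linear": [0,0.002,0],"angular": [0,0,58.1]},{"linear": [0,0.002,0.04],"angular": [0,0,58.1]},{"linear": [0,0.002,0.08],"angular": [0,0,58.1]},{"linear": [0,0.002,0.09],"angular": [0,0,58.1]},{"linear": [0,0.002,0.09],"angular": [0,0,58.1]}])

```text
t: 30.75
position: [0.5121, -0.1805, 0.0209]
ee_rot: [0.971, 0.24, -0.0, -0.0]
force: [-0.5, 0.4, -0.5]
finger_gap: 0.0327
```

Call:
jog_arm(increments=[{"linear": [0,0,0],"angular": [0,0,0]},{"linear": [0,0,0],"angular": [0,0,0]},{"linear": [0,0,0],"angular": [0,0,0]},{"linear": [0,0,0],"angular": [0,0,0]}], gripper=0)

```text
t: 31.25
position: [0.5128, -0.1797, 0.0229]
ee_rot: [0.971, 0.24, 0.001, -0.0]
force: [-3.8, 5.7, 4.2]
finger_gap: 0.013
```

Call:
jog_arm(increments=[{"linear": [0,0,0],"angular": [0,0,-10]},{"linear": [0,0,0],"angular": [0,0,-20]},{"linear": [0,0,0],"angular": [0,0,-30]},{"linear": [0,0,0],"angular": [0,0,-40]},{"linear": [0,0,0],"angular": [0,0,-50]},{"linear": [0,0,0],"angular": [0,0,-60]},{"linear": [0,0,0],"angular": [0,0,-68]},{"linear": [0,0,0],"angular": [0,0,-72]},{"linear": [0,0,0],"angular": [0,0,-72]},{"linear": [0,0,0],"angular": [0,0,-72]}])

```text
t: 32.5
position: [0.5113, -0.179, 0.0229]
ee_rot: [0.644, 0.765, 0.0, -0.002]
force: [-9.8, 8.9, 11.2]
finger_gap: 0.0132
```

Run:
```python
from h import *
go((447,-170,113,171.7)); print(robot.observe()['ft_torque']); tops(snap('side'))
```

```text
t 32.5 pos [ 511.3 -179.    22.9] psi 99.74 gap 13.2 F [-9.8  8.9 11.2] q6 -37.0
  -> (447, -170, 113, 171.7) lin [0.02, -0.062, -0.0899] rz -72.0
[ 1.21772692  1.3842947  -0.01793574]
  top [210. 251.] 50 [ 447.3 -171.9   98.5] pol 172.9 r 65.2
  top [250. 247.] 7 [ 550.3 -185.4  107. ] pol -8.0 r 38.7
  top [210. 257.] 15 [ 445.6 -191.5   97.4] pol -170.2 r 67.4
```

Cartridge C is in the gap. Release the knob and go over it.

Call:
jog_arm(increments=[{"linear": [0,0,0],"angular": [0,0,0]},{"linear": [0,0,0],"angular": [0,0,0]},{"linear": [0,0,-0.05],"angular": [0,0,0]},{"linear": [0,0,-0.09],"angular": [0,0,0]},{"linear": [0.005,-0.015,-0.09],"angular": [0,0,-10]},{"linear": [0.015,-0.045,-0.09],"angular": [0,0,-20]},{"linear": [0.02,-0.062,-0.09],"angular": [0,0,-30]},{"linear": [0.02,-0.062,-0.09],"angular": [0,0,-72]},{"linear": [0.02,-0.062,-0.09],"angular": [0,0,-72]},{"linear": [0.02,-0.062,-0.09],"angular": [0,0,-72]},{"linear": [0.02,-0.062,-0.09],"angular": [0,0,-72]},{"linear": [0.02,-0.062,-0.09],"angular": [0,0,-72]}], gripper=38)

```text
t: 34.05
position: [0.4483, -0.1718, 0.1116]
ee_rot: [0.073, 0.997, -0.0, 0.001]
force: [0.6, -0.0, -0.1]
finger_gap: 0.0322
```

Run:
```python
from h import *
go((447.5,-170.3,23,171.7)); tops(snap('side'))
```

```text
t 34.05 pos [ 448.3 -171.8  111.6] psi 171.61 gap 32.2 F [ 0.6 -0.  -0.1] q6 -112.0
  -> (447.5, -170.3, 23, 171.7) lin [0.0011, 0.0014, 0.0886] rz -0.1
  top [210. 250.] 57 [ 448.2 -171.7   99.6] pol 172.6 r 64.3
  top [210. 258.] 18 [ 446.5 -191.6   97.2] pol -169.9 r 66.5
```

Call:
jog_arm(increments=[{"linear": [0.001,0.001,0],"angular": [0,0,0]},{"linear": [0.001,0.001,0],"angular": [0,0,0]},{"linear": [0.001,0.001,0],"angular": [0,0,0]},{"linear": [0.001,0.001,0.03],"angular": [0,0,0]},{"linear": [0.001,0.001,0.06],"angular": [0,0,0]},{"linear": [0.001,0.001,0.08],"angular": [0,0,0]},{"linear": [0.001,0.001,0.0885],"angular": [0,0,0]},{"linear": [0.001,0.001,0.0885],"angular": [0,0,0]}], gripper=64)

```text
t: 35.1
position: [0.4468, -0.1701, 0.0223]
ee_rot: [0.072, 0.997, 0.0, -0.0]
force: [0.2, 0.3, 0.1]
finger_gap: 0.0548
```

Call:
jog_arm(increments=[{"linear": [0,0,0],"angular": [0,0,0]},{"linear": [0,0,0],"angular": [0,0,0]},{"linear": [0,0,0],"angular": [0,0,0]},{"linear": [0,0,0],"angular": [0,0,0]},{"linear": [0,0,0],"angular": [0,0,0]},{"linear": [0,0,0],"angular": [0,0,0]}], gripper=0)

```text
t: 35.85
position: [0.4484, -0.1708, 0.0249]
ee_rot: [0.072, 0.997, -0.0, 0.001]
force: [-3.3, 2.7, 12.1]
finger_gap: 0.0205
```

Call:
jog_arm(increments=[{"linear": [0,0,-0.006],"angular": [0,0,0]},{"linear": [0,0,-0.012],"angular": [0,0,0]},{"linear": [0,0,-0.02],"angular": [0,0,0]},{"linear": [0,0,-0.03],"angular": [0,0,0]},{"linear": [0,0,-0.03],"angular": [0,0,0]}])

```text
t: 36.48
position: [0.4479, -0.1707, 0.0537]
ee_rot: [0.072, 0.997, -0.0, 0.001]
force: [0.2, 0.5, -2.3]
finger_gap: 0.0201
```

Run:
```python
from h import *
go((487.6,129.1,110,185.8)); tops(snap('side')); s=snap('top');print(tray(s)); traytops(s)
```

```text
t 36.48 pos [ 447.9 -170.7   53.7] psi 171.7 gap 20.1 F [ 0.2  0.5 -2.3] q6 -112.0
  -> (487.6, 129.1, 110, 185.8) lin [0.0039, 0.3024, -0.0566] rz -14.1
  top [211. 257.] 25 [ 448.1 -193.2  100.1] pol -168.3 r 65.2
((517.8153686523438, 163.28927612304688), (167.2970733642578, 153.17620849609375), 5.753690242767334)
  tray cart [169. 197.] 65 [553.5 214.8  77.6] zmax 85.4
  tray cart [177. 196.] 13 [555.8 192.7  72.5] zmax 84.0
  tray cart [170. 225.] 61 [477.1 207.3  78.3] zmax 82.6
  tray cart [179. 224.] 15 [480.  185.7  77.1] zmax 81.8
```

Call:
jog_arm(increments=[{"linear": [0,0,-0.03],"angular": [0,0,0]},{"linear": [0,0.015,-0.057],"angular": [0,0,-1]},{"linear": [0.001,0.05,-0.057],"angular": [0,0,-3]},{"linear": [0.002,0.1,-0.057],"angular": [0,0,-5]},{"linear": [0.003,0.15,-0.057],"angular": [0,0,-7]},{"linear": [0.004,0.2,-0.057],"angular": [0,0,-9]},{"linear": [0.004,0.25,-0.057],"angular": [0,0,-12]},{"linear": [0.004,0.285,-0.057],"angular": [0,0,-14.1]},{"linear": [0.004,0.302,-0.057],"angular": [0,0,-14.1]},{"linear": [0.004,0.302,-0.057],"angular": [0,0,-14.1]},{"linear": [0.004,0.302,-0.057],"angular": [0,0,-14.1]}])

```text
t: 37.95
position: [0.4864, 0.1282, 0.1092]
ee_rot: [-0.05, 0.999, -0.0, -0.0]
force: [-0.7, -0.1, -1.9]
finger_gap: 0.0206
```

Run:
```python
from h import *
go((487.6,129.1,7,185.8)); s=snap('side'); save(s,'side11.png',(180,110,270,210),6)
```

```text
t 37.95 pos [486.4 128.2 109.2] psi -174.25 gap 20.6 F [-0.7 -0.1 -1.9] q6 -90.0
  -> (487.6, 129.1, 7, 185.8) lin [-0.0014, 0.0008, 0.1022] rz -360.1
```

View pics/side11.png

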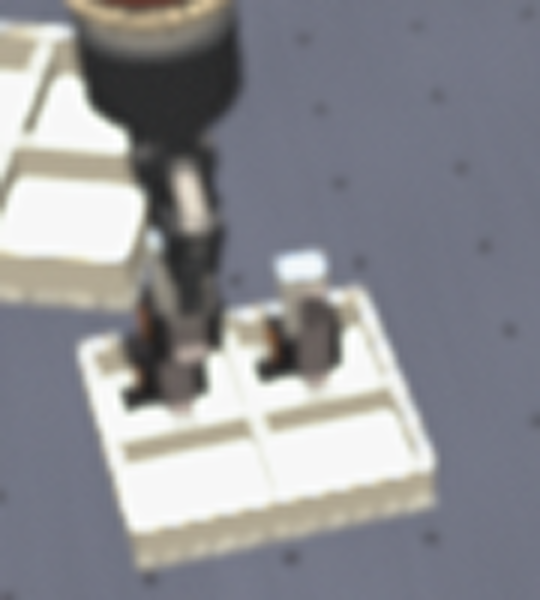

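Two cartridges stand in the far cells (crop (305,330) and (175,380)). The third is held above the near-left cell. Lowering it now.

Call:
jog_arm(increments=[{"linear": [-0.001,0,0.04],"angular": [0,0,0]},{"linear": [-0.001,0,0.075],"angular": [0,0,0]},{"linear": [-0.001,0,0.093],"angular": [0,0,0]},{"linear": [-0.001,0,0.1],"angular": [0,0,0]},{"linear": [-0.001,0,0.104],"angular": [0,0,0]},{"linear": [-0.001,0,0.104],"angular": [0,0,0]}])

```text
t: 38.75
position: [0.4885, 0.1293, 0.0064]
ee_rot: [-0.051, 0.999, 0.0, 0.001]
force: [0.7, -0.1, -2.0]
finger_gap: 0.0202
```

Call:
jog_arm(increments=[{"linear": [0,0,0.002],"angular": [0,0,0]},{"linear": [0,0,0.0035],"angular": [0,0,0]},{"linear": [0,0,0.0045],"angular": [0,0,0]},{"linear": [0,0,0.0045],"angular": [0,0,0]}])

```text
t: 39.25
position: [0.4884, 0.1295, 0.003]
ee_rot: [-0.051, 0.999, 0.0, 0.001]
force: [-4.9, 0.3, 11.4]
finger_gap: 0.0205
```

Call:
jog_arm(increments=[{"linear": [0,0,0],"angular": [0,0,0]},{"linear": [0,0,0],"angular": [0,0,0]},{"linear": [0,0,0],"angular": [0,0,0]},{"linear": [0,0,-0.04],"angular": [0,0,0]},{"linear": [0,0,-0.08],"angular": [0,0,0]},{"linear": [0,0,-0.11],"angular": [0,0,0]},{"linear": [0,0,-0.11],"angular": [0,0,0]}], gripper=64)

```text
t: 40.12
position: [0.4901, 0.1295, 0.114]
ee_rot: [-0.051, 0.999, 0.0, 0.003]
force: [0.4, -0.2, -0.1]
finger_gap: 0.0548
```

Call:
jog_arm(increments=[{"linear": [0.0085,-0.31,0],"angular": [0,0,86.1]},{"linear": [0.0085,-0.31,0],"angular": [0,0,86.1]},{"linear": [0.0085,-0.31,0],"angular": [0,0,86.1]},{"linear": [0.0085,-0.31,0],"angular": [0,0,86.1]},{"linear": [0.0085,-0.31,0],"angular": [0,0,86.1]},{"linear": [0.0085,-0.31,0],"angular": [0,0,86.1]},{"linear": [0.0085,-0.31,0],"angular": [0,0,86.1]},{"linear": [0.0085,-0.31,0],"angular": [0,0,86.1]},{"linear": [0.0085,-0.31,0],"angular": [0,0,86.1]},{"linear": [0.0085,-0.31,0],"angular": [0,0,86.1]},{"linear": [0.0085,-0.31,0],"angular": [0,0,86.1]}], gripper=38)

```text
t: 41.5
position: [0.5104, -0.1798, 0.1107]
ee_rot: [0.644, 0.765, -0.0, -0.0]
force: [-0.8, -0.0, 0.6]
finger_gap: 0.0322
```

Run:
```python
from h import *
go((511.3,-180,19.5,99.7)); s=snap('top'); print(tray(s)); traytops(s); tops(snap('side'))
```

```text
t 41.5 pos [ 510.4 -179.8  110.7] psi 99.82 gap 32.2 F [-0.8 -0.   0.6] q6 -38.0
  -> (511.3, -180, 19.5, 99.7) lin [-0.0003, 0.0009, 0.0912] rz 0.1
((517.8345336914062, 163.37599182128906), (167.2639617919922, 153.27069091796875), 5.869097709655762)
  tray cart [169. 197.] 64 [554.  215.2  77.7] zmax 83.0
  tray cart [177. 196.] 13 [556.  192.4  73.6] zmax 81.8
  tray cart [197. 223.] 57 [483.7 135.6  77.7] zmax 81.7
  tray cart [205. 222.] 12 [488.1 114.2  76.6] zmax 83.3
  tray cart [170. 225.] 63 [479.1 206.6  78.7] zmax 82.4
  tray cart [179. 224.] 16 [478.9 185.6  76.8] zmax 81.3
```

All three cartridges stand in the tray. Last turn: +72° to bring the blank back into the gap.

Call:
jog_arm(increments=[{"linear": [0,0.001,0.04],"angular": [0,0,0]},{"linear": [0,0.001,0.08],"angular": [0,0,0]},{"linear": [0,0.001,0.09],"angular": [0,0,0]},{"linear": [0,0.001,0.09],"angular": [0,0,0]}])

```text
t: 42.1
position: [0.5113, -0.1797, 0.021]
ee_rot: [0.645, 0.764, -0.0, -0.0]
force: [0.2, -0.2, 1.3]
finger_gap: 0.0322
```

Call:
jog_arm(increments=[{"linear": [0,0,0],"angular": [0,0,0]},{"linear": [0,0,0],"angular": [0,0,0]},{"linear": [0,0,0],"angular": [0,0,0]},{"linear": [0,0,0],"angular": [0,0,0]}], gripper=0)

```text
t: 42.6
position: [0.5117, -0.1807, 0.023]
ee_rot: [0.645, 0.764, -0.0, 0.001]
force: [-5.2, -0.8, 3.9]
finger_gap: 0.0133
```

Call:
jog_arm(increments=[{"linear": [0,0,0],"angular": [0,0,-10]},{"linear": [0,0,0],"angular": [0,0,-20]},{"linear": [0,0,0],"angular": [0,0,-30]},{"linear": [0,0,0],"angular": [0,0,-40]},{"linear": [0,0,0],"angular": [0,0,-50]},{"linear": [0,0,0],"angular": [0,0,-60]},{"linear": [0,0,0],"angular": [0,0,-68]},{"linear": [0,0,0],"angular": [0,0,-72]},{"linear": [0,0,0],"angular": [0,0,-72]},{"linear": [0,0,0],"angular": [0,0,-72]}])

```text
t: 43.85
position: [0.5119, -0.1805, 0.023]
ee_rot: [0.073, 0.997, -0.001, 0.0]
force: [-5.8, -0.6, 7.1]
finger_gap: 0.0134
```

Run:
```python
from h import *
go(); print(robot.observe()['ft_torque'])
```

```text
t 43.85 pos [ 511.9 -180.5   23. ] psi 171.64 gap 13.4 F [-5.8 -0.6  7.1] q6 -109.0
[0.1300679  0.82250297 0.02111732]
```

Now I release, rise 180 mm and retreat clear of everything (ψ=171.7: tool −y is world −y), then check.

Call:
jog_arm(increments=[{"linear": [0,0,0],"angular": [0,0,0]},{"linear": [0,0,0],"angular": [0,0,0]},{"linear": [0,0,0],"angular": [0,0,0]},{"linear": [0,0,-0.05],"angular": [0,0,0]},{"linear": [0,0,-0.11],"angular": [0,0,0]},{"linear": [0,0,-0.17],"angular": [0,0,0]},{"linear": [0.05,-0.05,-0.2],"angular": [0,0,0]},{"linear": [0.1,-0.1,-0.2],"angular": [0,0,0]},{"linear": [0.15,-0.15,-0.2],"angular": [0,0,0]},{"linear": [0.18,-0.22,-0.2],"angular": [0,0,0]},{"linear": [0.18,-0.22,-0.2],"angular": [0,0,0]},{"linear": [0.18,-0.22,-0.2],"angular": [0,0,0]}], gripper=38)

```text
t: 45.35
position: [0.2998, -0.3735, 0.2211]
ee_rot: [0.075, 0.997, -0.0, -0.0]
force: [0.7, -0.7, -0.6]
finger_gap: 0.0326
```

Run:
```python
from h import *
go(); s=snap('top'); print(tray(s)); traytops(s); tops(s)
hsv=cv2.cvtColor(s['pixels'],cv2.COLOR_RGB2HSV)
br=((hsv[...,0]>12)&(hsv[...,0]<28)&(hsv[...,1]>110)&(hsv[...,2]>110)).astype(np.uint8)
for c in cv2.findContours(br,cv2.RETR_EXTERNAL,cv2.CHAIN_APPROX_NONE)[0]:
    if cv2.contourArea(c)>30: print('brass',cv2.minEnclosingCircle(onz(s,c.reshape(-1,2),.026)[:,:2].astype(np.float32)*1000))
save(s,'top12.png',k=1.5)
```

```text
t 45.35 pos [ 299.8 -373.5  221.1] psi 171.43 gap 32.6 F [ 0.7 -0.7 -0.6] q6 -142.0
((517.8153686523438, 163.28927612304688), (167.2970733642578, 153.17620849609375), 5.753690242767334)
  tray cart [169. 197.] 65 [553.5 214.8  77.9] zmax 83.7
  tray cart [177. 196.] 13 [556.4 192.8  75.7] zmax 79.9
  tray cart [197. 223.] 57 [483.6 135.4  78.1] zmax 83.8
  tray cart [205. 222.] 12 [488.1 113.8  77.6] zmax 82.6
  tray cart [171. 225.] 65 [477.  206.   77.8] zmax 85.0
  tray cart [179. 224.] 17 [478.1 185.5  76.5] zmax 82.5
brass ((446.1982421875, -170.58975219726562), 16.631895065307617)
brass ((740.5886840820312, -184.5335693359375), 17.8480281829834)
```

View pics/top12.png

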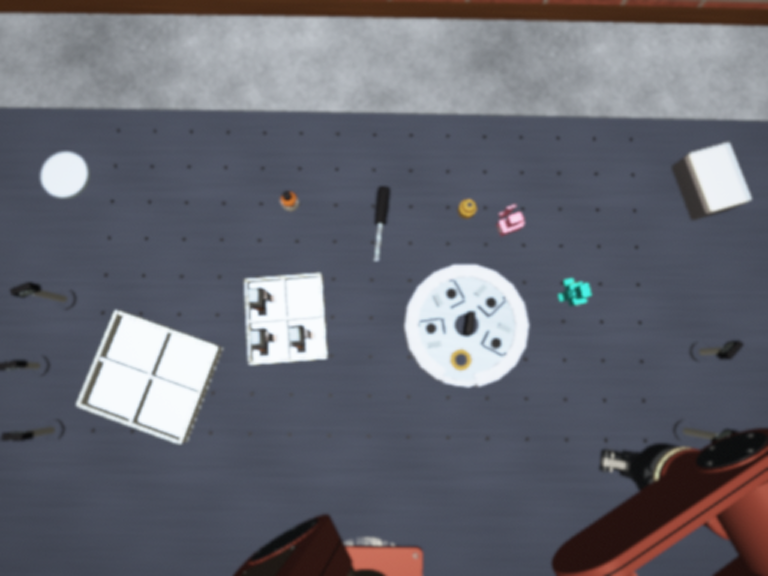

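The final picture shows the turret empty, with the blank at (460,360) exactly where it began. Three cartridges stand in their own cells at (262,300), (262,342) and (300,338). The objective (467,208), bottle (289,200), screwdriver (380,220) and decoys are unmoved, and the arm is clear.

```bash
python3 -c "
from h import *
print(robot.job_done())"
```

```text
the job is handed in; nothing more can be done
None
```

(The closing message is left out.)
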